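Dress the mouth of a mended vase

ROBOT

A 7-joint arm with a two-finger parallel gripper is mounted at the origin on the work surface. World frame = base frame: x ahead of the robot, y to its left, z up, the work surface at z = 0. Lengths are in mm, angles in rad, forces in N, time in s.
With the tool pointing down it reaches from about 400 to 925 mm from the base axis. Payload 5.6 kg.
Tool frame: the origin (TCP) lies midway between the tips of the shut fingers; the grasp point (between the pads) lies 19 mm behind it; z points along the fingers, y is the line along which they close (so a half turn about z gives the same grasp; the last joint's range is limited). The gripper opens to 85 mm and grips with 20 to 120 N. Pads are 22 mm wide; open, the fingers measure 114 mm over their backs; the gripper's body (76 mm by 85 mm) begins 54 mm behind the grasp point. The pads swing forward as they close: fully open they stand 13 mm farther back than shut.
Start: joints at [-1.381, 0.468, -0.012, 1.603, 0.006, 1.071, -0.056], TCP at [149.998, 632.463, 231.29] pointing down, gripper open.
Joint ranges: [-2.53, 2.53], [-0.31, 2.02], [-1.57, 1.55], [0.28, 2.44], [-1.29, 4.43], [0.15, 1.84], [-2.92, 2.92]. Speed limits (rad/s): [2.57, 2.57, 3.14, 3.14, 3.14, 3.14, 3.14].

INTERFACE

Orientations are given as a rotation vector (axis times angle).
In Python, from station import arm gives the robot as it stands. The module is installed in compiled form; this text tells all that it offers.
- The arm moves only by the shell command python3 -m creep 'ROWS'. ROWS is a JSON object of lists of equal length, an entry for each row: "hand": the closure, from 0 (fully open) to 1 (shut); "dp": the shift along the world's x, y, z in mm, a list of three; "angular": the turn, a rotation vector about the world's x, y, z in degrees, a list of three. A call has 1 to 5 rows; each row is the pose to reach, as a shift and turn from the pose commanded when the call began; what a row does not reach only later rows make up. A row lasts 1/10 s, in which the tool goes at most 50 mm and 8.59 degrees, less where a joint would pass 70% of its speed; a pose out of reach is approached as far as the arm can. A call with a gripper value outside its range is refused whole. The fingers move at their own pace and stop on an object; the grip force is fixed at half the most. Time passes only in rows, so rows that repeat a pose let the fingers close. It gives the time, the measured TCP pose, the force, the opening and the grip force at its end, in the units of the state.
- arm.read_state(): the state, without advancing time (a new reading comes with each control period).
- arm.snapshot(name): name is "side" or "top"; returns a dict with "img" (400x640x3 uint8, blue, green, red), "vertical_fov" (degrees; the focal length in pixels is half the picture's height over the tangent of half this angle, whatever the lens; pixels are square), "cx", "cy" (the principal point, pixels), "rvec" (rotation vector, rad) and "tvec" (3), from world to camera coordinates, as OpenCV has them. Camera axes: x right, y down, z forward; pixel columns grow to the right and rows downward; lengths in mm; the calibration is good to about 2 mm. A picture is of the moment at which its call begins. There is no depth.
- arm.finish_job(): hands the job in; it is judged then, once.
The state is a dict: "t": time; "joint_pos": joint angles; "joint_velocities": joint speeds; "joint_efforts": joint torques, N m; "position": TCP position; "eef_rot": TCP orientation; "ft_force": force on the tool from outside, world axes, zero at the start; "moment": the same for the moment, N m; "finger_gap": finger opening in mm; "grasp_force": force on a finger pad.
Only numpy, scipy, OpenCV 4.12 (cv2) and the standard library are available. Lean on these libraries where they do the work, as an engineer would, in place of code of your own. Each camera call takes 0.05 s, during which the arm holds its last target. There are 200 camera calls.

TASK

Tip the lying vase up onto its foot by the ears at its mouth end, letting the foot pivot on the bench rather than picking the vase up, and let go of it. Then take the sprung scraper from its stand and run the blade slowly and gently, keeping it in contact, all the way round the inner edge of the vase's mouth, starting at the gold seam, anticlockwise as seen from above, until it is back at the seam. Hang the scraper back in its stand, leaving the vase standing and the other things on the bench where they are.

Things in the scene. Friction and masses are not known exactly. Their poses are not given: they have to be found in the camera images.
- vase: Heavy dark stoneware vase, a square prism 52 x 52 mm and 110 mm long, 0.65 to 0.9 kg, with a round bore of 36 mm diameter, 95 mm deep, open at the mouth. Two small round rust-brown ears on its sides. Starts lying on the mat, gold seam side up. Origin: centre of the foot (underside); its z axis runs from the foot to the mouth, its -x face carries the gold seam.
- vase_ears (a point): Midpoint between the vase's two ears, on its axis, 92 mm from the foot, 26 mm above the mat when it lies. The ears are part balls of 16 mm diameter in the middle of the +y and -y faces, standing out 6 mm, 64 mm over both: pinched by them, the vase pivots freely between the fingers.
- vase_mouth (a point): Centre of the vase's mouth, in the plane of the rim, 110 mm along z from the vase's origin.
- vase_seam (a point): Where the gold seam meets the inner edge of the mouth: 18 mm from the mouth's centre, on the vase's -x side. Start and finish of the round.
- mat: Thin green work mat, fixed, 240 x 130 x 3 mm, long side along its x; the vase lies on it, mouth towards the mat's +x, and has room to stand up on it. Origin: centre of the underside.
- scraper: Sprung edge scraper standing in the wooden stand, 0.19 kg: a round wooden handle 22 mm in diameter, from 6 to 90 mm above the origin, a brass collar 46 mm in diameter and 6 mm thick below it, and a steel blade below the collar. Origin: centre of the collar's underside, on the stand's top at the start; z runs up the handle.
- blade_tip (a point): Lower end of the steel blade, on the scraper's axis, 42 mm below the scraper's origin when the blade is fully out. The blade is a flat cone: 4 mm in diameter at the tip, widening to 20 mm at 4.6 mm above it, then a 10 mm shank. The cone's flank rides on the edge: with the axis 9 to 16 mm off the mouth's centre it touches the inner edge, at about 12 mm the tip hangs 2.3 mm below the rim.
- blade (a joint): How far the blade is pushed up into the handle, against its spring: 0 (out) to 0.010 m (fully in). 0.6 N at first, plus 0.2 N per mm.
- stand: Wooden block, fixed, 75 x 75 mm, 60 mm high, with a through hole of 32 mm diameter in its middle; the scraper hangs in it by the collar, blade down. Origin: centre of the underside. Bottles stand close to it on its +y and -y sides; its +x and -x sides have only low things.
- stand_top (a point): Centre of the stand's hole, at its top face.
- dish_a: Dark rectangular ceramic dish, 130 x 85 mm, 30 mm high, long side along its x, beside the mat. Not to be moved. Origin: centre of its underside.
- cup: Cream ceramic cup, 72 mm wide, 58 mm high, beside the mat. Not to be moved. Origin: centre of its underside.
- pigment_jar: Small amber jar with white lid, 46 mm wide, 50 mm high, beside the mat. Not to be moved. Origin: centre of its underside.
- bottle_green: Green glass bottle with black cap, 52 mm wide, 125 mm high, on the stand's +y side, close to it. Not to be moved. Origin: centre of its underside.
- bottle_amber: Amber glass bottle with white cap, 52 mm wide, 115 mm high, on the stand's -y side, close to it. Not to be moved. Origin: centre of its underside.
- dish_b: Second dark rectangular dish, 130 x 85 mm, 30 mm high, on the stand's -x side. Not to be moved. Origin: centre of its underside.
- whetstone: Red-brown whetstone block, 35 x 90 x 22 mm, on the stand's +x side. Not to be moved. Origin: centre of its underside.
Things that resemble listed ones, but are neither listed nor needed, are in the scene too. Of the things like the stand, leave any that is pink; of the rest the smaller one is meant. Leave any red look-alike of the vase alone.

How it is judged (in metres and radians):
On the way, in this order (a step that is already met when the one before it is completed fails the run):
1. the vase stands upright on its foot and has been let go (angle between vase's own z axis and vertical below 0.08 rad and height (world z) of vase below 0.012 m and contact force between the fingers and vase below 0.05 N and linear speed of vase below 0.02 m/s), for 0.3 s.
2. the blade rides on the mouth's inner edge: at the gold seam (the blade's axis in that eighth of the bore, 4 to 19 mm off centre) (angle between vase's own z axis and vertical below 0.08 rad and height (world z) of vase below 0.012 m and contact force between blade and vase above 0.2 N and z of blade_tip in the frame of vase between 0.098 and 0.115 m and x of blade_tip in the frame of vase between -0.019 and -0.004 m and y of blade_tip in the frame of vase between -0.004 and 0.004 m), for 0.25 s.
3. the blade rides on the mouth's inner edge: first eighth (the blade's axis in that eighth of the bore, 4 to 19 mm off centre) (angle between vase's own z axis and vertical below 0.08 rad and height (world z) of vase below 0.012 m and contact force between blade and vase above 0.2 N and z of blade_tip in the frame of vase between 0.098 and 0.115 m and x of blade_tip in the frame of vase between -0.019 and -0.004 m and y of blade_tip in the frame of vase between -0.019 and -0.004 m), for 0.25 s.
4. the blade rides on the mouth's inner edge: quarter (the blade's axis in that eighth of the bore, 4 to 19 mm off centre) (angle between vase's own z axis and vertical below 0.08 rad and height (world z) of vase below 0.012 m and contact force between blade and vase above 0.2 N and z of blade_tip in the frame of vase between 0.098 and 0.115 m and x of blade_tip in the frame of vase between -0.004 and 0.004 m and y of blade_tip in the frame of vase between -0.019 and -0.004 m), for 0.25 s.
5. the blade rides on the mouth's inner edge: three eighths (the blade's axis in that eighth of the bore, 4 to 19 mm off centre) (angle between vase's own z axis and vertical below 0.08 rad and height (world z) of vase below 0.012 m and contact force between blade and vase above 0.2 N and z of blade_tip in the frame of vase between 0.098 and 0.115 m and x of blade_tip in the frame of vase between 0.004 and 0.019 m and y of blade_tip in the frame of vase between -0.019 and -0.004 m), for 0.25 s.
6. the blade rides on the mouth's inner edge: half way (the blade's axis in that eighth of the bore, 4 to 19 mm off centre) (angle between vase's own z axis and vertical below 0.08 rad and height (world z) of vase below 0.012 m and contact force between blade and vase above 0.2 N and z of blade_tip in the frame of vase between 0.098 and 0.115 m and x of blade_tip in the frame of vase between 0.004 and 0.019 m and y of blade_tip in the frame of vase between -0.004 and 0.004 m), for 0.25 s.
7. the blade rides on the mouth's inner edge: five eighths (the blade's axis in that eighth of the bore, 4 to 19 mm off centre) (angle between vase's own z axis and vertical below 0.08 rad and height (world z) of vase below 0.012 m and contact force between blade and vase above 0.2 N and z of blade_tip in the frame of vase between 0.098 and 0.115 m and x of blade_tip in the frame of vase between 0.004 and 0.019 m and y of blade_tip in the frame of vase between 0.004 and 0.019 m), for 0.25 s.
8. the blade rides on the mouth's inner edge: three quarters (the blade's axis in that eighth of the bore, 4 to 19 mm off centre) (angle between vase's own z axis and vertical below 0.08 rad and height (world z) of vase below 0.012 m and contact force between blade and vase above 0.2 N and z of blade_tip in the frame of vase between 0.098 and 0.115 m and x of blade_tip in the frame of vase between -0.004 and 0.004 m and y of blade_tip in the frame of vase between 0.004 and 0.019 m), for 0.25 s.
9. the blade rides on the mouth's inner edge: seven eighths (the blade's axis in that eighth of the bore, 4 to 19 mm off centre) (angle between vase's own z axis and vertical below 0.08 rad and height (world z) of vase below 0.012 m and contact force between blade and vase above 0.2 N and z of blade_tip in the frame of vase between 0.098 and 0.115 m and x of blade_tip in the frame of vase between -0.019 and -0.004 m and y of blade_tip in the frame of vase between 0.004 and 0.019 m), for 0.25 s.
10. the blade rides on the mouth's inner edge: back at the gold seam (the blade's axis in that eighth of the bore, 4 to 19 mm off centre) (all of step 2), for 0.25 s.
At the end, for the whole second after the job is handed in: The vase stands upright on its foot (within 0.08 rad) and at rest; the scraper hangs in the stand by its collar, within 12 mm of the top of the hole and 0.1 rad of vertical, at rest; no bystander has been pushed more than 20 mm or tipped over (angle between vase's own z axis and vertical below 0.08 rad and height (world z) of vase below 0.012 m and linear speed of each of vase, scraper below 0.02 m/s and angle between scraper's own z axis and vertical below 0.1 rad and distance between scraper and stand_top below 0.012 m); the robot touches nothing.
It fails at once if the vase is lifted off the table (the centre of its foot more than 65 mm above the table) instead of being tipped up (height (world z) of vase above 0.065 m).
It fails at once if the blade is pressed on the vase with more than 12 N (contact force between blade and vase above 12 N).
It fails at once if a thing beside the mat (dish, cup, pigment jar) is pushed more than 20 mm or tipped over (distance of any of dish_a, cup, pigment_jar from where it was at the start of the episode above 0.02 m or angle between any of dish_a, cup, pigment_jar's own z axis and vertical above 0.5 rad).
It fails at once if a thing by the stand (bottles, dish, whetstone) is pushed more than 20 mm or tipped over (distance of any of bottle_green, bottle_amber, dish_b, whetstone from where it was at the start of the episode above 0.02 m or angle between any of bottle_green, bottle_amber, dish_b, whetstone's own z axis and vertical above 0.5 rad).
It also fails if it takes over 72 s, if anything falls off the work surface, if the arm or the gripper's body presses on something with over 40 N, if the wrist force passes 120 N, or if a joint passes its speed limit or range.

## Working session

There is one attempt and no reset: what is moved stays moved. The work goes in short steps, Python scripts to look and compute and a shell command to move; the robot and the scene stay as the last step left them, time stands still between calls to the robot, and variables do not carry over. Pictures are saved under pics/ and viewed, at most 10 in all, crops included, and the job is handed in when it is done.

```bash
mkdir -p pics
cat > h.py <<'E'
import numpy as np, cv2
from station import arm
def snap(n,f=None):
    s=arm.snapshot(n)
    if f: cv2.imwrite('pics/'+f,s['img'])
    return s
def K(s):
    f=200/np.tan(np.radians(s['vertical_fov'])/2)
    return np.array([[f,0,s['cx']],[0,f,s['cy']],[0,0,1.]])
def ray(s,u,v):
    R=cv2.Rodrigues(np.array(s['rvec'],float))[0];t=np.array(s['tvec'],float).ravel()
    return -R.T@t, R.T@np.linalg.inv(K(s))@np.array([u,v,1.])
def atz(s,u,v,z):
    c,d=ray(s,u,v); return c+d*(z-c[2])/d[2]
def tri(l):
    A=0;b=0
    for s,u,v in l:
        c,d=ray(s,u,v);d=d/np.linalg.norm(d);P=np.eye(3)-np.outer(d,d);A=A+P;b=b+P@c
    return np.linalg.solve(A,b)
def proj(s,p):
    return cv2.projectPoints(np.array(p,float).reshape(-1,3),np.array(s['rvec'],float),np.array(s['tvec'],float),K(s),None)[0].reshape(-1,2)
E
python3 - <<'E'
from h import *
import pickle
for n in('side','top'):
    s=snap(n,n+'0.png'); pickle.dump(s,open(n+'0.pkl','wb'))
    print(n,s['vertical_fov'],s['cx'],s['cy'],ray(s,320,200))
print(arm.read_state())
E
```

```text
side 50.25779280557128 318.92318246415965 193.89122903997406 (array([346.27934631, 974.34784365, 797.45039271]), array([ 0.15279425, -0.78170079, -0.60482181]))
top 53.876934546120374 318.8231313834094 197.80012157082797 (array([ 480.74157612,   -2.82514718, 1017.3344344 ]), array([ 0.0905637 , -0.02705049, -0.99554341]))
{'t': 0.1, 'joint_pos': array([-1.38099714,  0.46830317, -0.01161451,  1.60352785,  0.00599078,
        1.07140216, -0.05630403]), 'joint_velocities': array([-0.0013063 , -0.00191068,  0.00128753, -0.00145303,  0.00037088,
       -0.00072071, -0.00120746]), 'joint_efforts': array([ 1.06001477e-03, -5.33521807e+01,  2.13307736e-02, -2.51963675e+01,
        1.14389352e-02,  4.28537329e-03,  2.03596329e-05]), 'position': array([149.89531262, 631.96506018, 230.42598321]), 'eef_rot': array([-3.64942486e-01, -3.12023795e+00,  2.51897062e-03]), 'ft_force': array([-0.76407082,  1.01368301,  0.33809921]), 'moment': array([-0.02636255, -0.02581157,  0.00222597]), 'grasp_force': 0.0, 'finger_gap': 85.3378232374459}
```

View pics/top0.png

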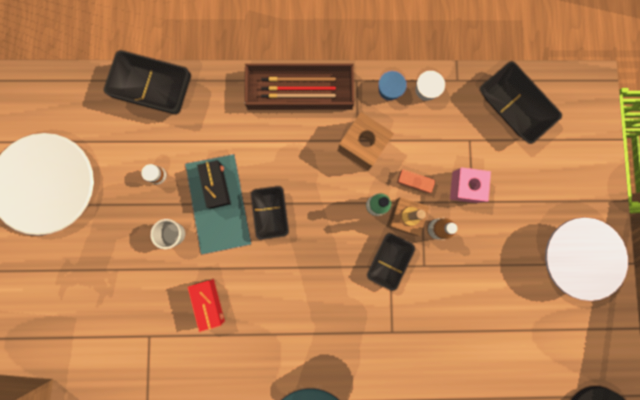

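View pics/side0.png

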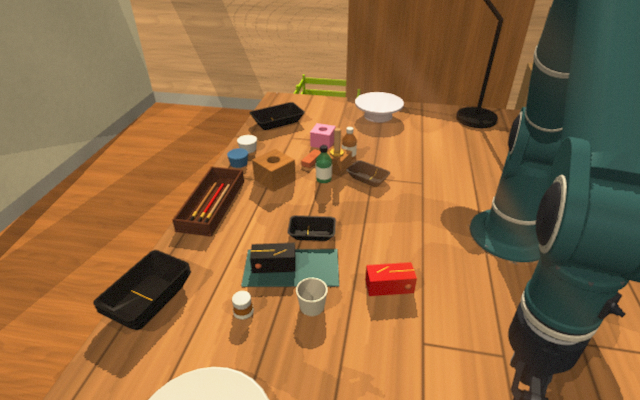

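Run:
```python
import cv2,numpy as np
t=cv2.imread('pics/top0.png');s=cv2.imread('pics/side0.png')
r=lambda i,k:cv2.resize(i,None,fx=k,fy=k,interpolation=cv2.INTER_CUBIC)
a=r(t[145:265,180:300],3.3); b=r(s[225:325,225:345],3.3)
c=r(t[170:290,360:480],3.3); d=r(s[110:210,270:390],3.3)
f=np.vstack([np.hstack([a[:300],c[:300]]),np.hstack([b[:300],d[:300]])])
print(f.shape);cv2.imwrite('pics/crop0.png',f)
```

```text
(600, 792, 3)
```

View pics/crop0.png

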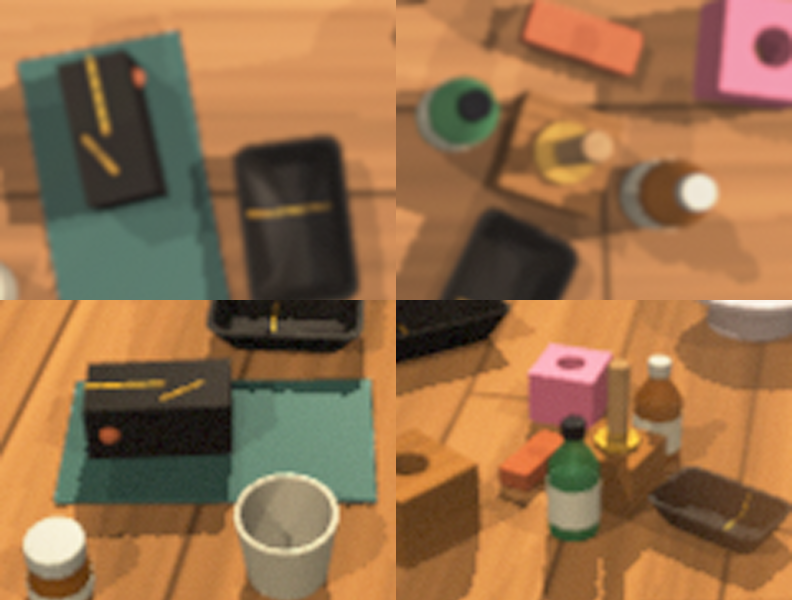

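```bash
cat > m.py <<'E'
from h import *
import pickle
S=pickle.load(open('side0.pkl','rb'));T=pickle.load(open('top0.pkl','rb'))
a=lambda x,y:(T,180+x/3.3,145+y/3.3)
b=lambda x,y:(S,225+x/3.3,225+(y-300)/3.3)
c=lambda x,y:(T,360+(x-396)/3.3,170+y/3.3)
d=lambda x,y:(S,270+(x-396)/3.3,110+(y-300)/3.3)
np.set_printoptions(precision=1,suppress=True)
for n,p,q in[('seam mouth',a(90,57),b(86,385)),('seam other',a(106,135),b(163,383)),('c ml',a(60,65),b(88,407)),('c fl',a(90,207),b(231,405)),('collar',c(567,152),d(617,438)),('htop',c(600,148),d(619,365)),('green cap',c(474,103),d(573,424)),('amber cap',c(700,192),d(658,363))]:
    P=tri([p,q]);print(n,P,proj(p[0],P)-p[1:],proj(q[0],P)-q[1:])
print('side@55',[atz(*b(x,y),55) for x,y in((88,365),(228,358),(231,405),(85,407))])
print('side floor @3',[atz(*b(x,y),3) for x,y in((232,452),(90,458))])
print('top@55',[atz(*a(x,y),55) for x,y in((60,65),(125,52),(90,207))])
print('mat top@3',[atz(*a(x,y),3) for x,y in((18,65),(178,32),(230,300))])
print('ear +y side: at z29',atz(*b(110,435),29),' -y top',atz(*a(138,77),29))
print('stand top@60',[atz(*c(x,y),60) for x,y in((522,92),(497,185),(590,215),(640,120))],'green',atz(*c(474,103),125),'amb',atz(*c(700,192),115), 'dishb',[atz(*c(x,y),30) for x,y in((485,210),(577,252))],'whet',[atz(*c(x,y),22) for x,y in((525,42),(637,75),(645,37),(536,0))])
E
python3 m.py
```

```text
seam mouth [664.2 248.6  52.7] [[-0.  -0.2]] [[0.2 0. ]]
seam other [606.3 235.9  52.7] [[-0.1 -0.6]] [[0.6 0.1]]
c ml [656.9 270.4  52.5] [[0.1 0.4]] [[-0.4 -0.1]]
c fl [551.9 247.   50.4] [[-0.  -0.2]] [[0.2 0. ]]
collar [ 526.9 -253.5   59.2] [[0. 0.]] [[-0. -0.]]
htop [ 525.9 -254.3  142.2] [[-0.  -0.2]] [[0.1 0. ]]
green cap [ 558.3 -173.9  118. ] [[0.  0.2]] [[-0.2 -0. ]]
amber cap [ 496.5 -334.8  105.4] [[-0.1 -0.3]] [[ 0.2 -0. ]]
side@55 [array([669. , 229.5,  55. ]), array([565.1, 202.4,  55. ]), array([551. , 251.5,  55. ]), array([657. , 273.2,  55. ])]
side floor @3 [array([552.8, 249.9,   3. ]), array([657.8, 275.6,   3. ])]
top@55 [array([657.4, 270. ,  55. ]), array([667., 222.,  55.]), array([551.1, 245.8,  55. ])]
mat top@3 [array([667.1, 317.5,   3. ]), array([692.9, 192.8,   3. ]), array([482. , 150.1,   3. ])]
ear +y side: at z29 [640.1 273.5  29. ]  -y top [652.6 217.8  29. ]
stand top@60 [array([ 571.8, -221. ,   60. ]), array([ 502.9, -200.5,   60. ]), array([ 480.3, -268.9,   60. ]), array([ 550.3, -308.6,   60. ])] green [ 558.2 -172.5  125. ] amb [ 495.7 -331.4  115. ] dishb [array([ 484.7, -197. ,   30. ]), array([ 452.4, -266.3,   30. ])] whet [array([ 614.4, -233.1,   22. ]), array([ 588.1, -319.7,   22. ]), array([ 617.9, -327.1,   22. ]), array([ 647.4, -242.6,   22. ])]
```

```bash
C="python3 -m creep"
python3 -m creep '{"hand":[0,0,0,0,0],"dp":[[33,-26,0],[66,-52,0],[99,-78,0],[132,-104,0],[165,-129,0]],"angular":[[0,0,3],[0,0,6],[0,0,9],[0,0,12],[0,0,15]]}'
python3 -m creep '{"hand":[0,0,0,0,0],"dp":[[33,-26,0],[66,-52,0],[99,-78,0],[132,-104,0],[165,-129,0]],"angular":[[0,0,2],[0,0,4],[0,0,6],[0,0,8],[0,0,10.6]]}'
python3 -m creep '{"hand":[0,0,0,0,0],"dp":[[33,-26,-20],[66,-52,-40],[99,-78,-60],[132,-104,-80],[166,-130,-100]],"angular":[[0,0,0],[0,0,0],[0,0,0],[0,0,0],[0,0,0]]}'
python3 -m creep '{"hand":[0,0],"dp":[[0,0,0],[0,0,0]],"angular":[[0,0,0],[0,0,0]]}'
python3 - <<'E'
from h import *
from scipy.spatial.transform import Rotation as R
s=arm.read_state();M=R.from_rotvec(s['eef_rot']).as_matrix();print(s['position'],M,s['ft_force'],s['joint_pos'])
E
```

```text
t: 0.6
position: [316.1, 501.9, 230.9]
eef_rot: [0.049, -3.141, 0.001]
ft_force: [0.2, 0.1, 0.3]
finger_gap: 85.7
grasp_force: 0.0
t: 1.1
position: [481.0, 372.9, 231.0]
eef_rot: [0.338, -3.123, 0.001]
ft_force: [-0.1, 0.2, 0.5]
finger_gap: 85.4
grasp_force: 0.0
t: 1.6
position: [646.8, 243.3, 130.0]
eef_rot: [0.336, -3.123, 0.0]
ft_force: [0.5, 0.6, 0.8]
finger_gap: 85.4
grasp_force: 0.0
t: 1.8
position: [645.9, 242.7, 129.6]
eef_rot: [0.331, -3.122, 0.002]
ft_force: [0.1, 0.2, -0.1]
finger_gap: 85.5
grasp_force: 0.0
[645.94773187 242.7431788  129.59519306] [[-9.77780608e-01 -2.09616527e-01 -2.44817671e-03]
 [-2.09613884e-01  9.77783385e-01 -1.29327989e-03]
 [ 2.66487935e-03 -7.51372173e-04 -9.99996167e-01]] [ 0.11704606  0.21777735 -0.09221775] [-0.4587589   0.6379658   0.07402913  1.57344786 -0.05447661  0.93496112
  1.41521898]
```

```bash
python3 -m creep '{"hand":[0,0,0,0,0],"dp":[[0,1.5,-30],[0,1.5,-60],[0,1.5,-85],[0,1.5,-108],[0,1.5,-125]],"angular":[[0,0,0],[0,0,0],[0,0,0],[0,0,0],[0,0,0]]}'
python3 -m creep '{"hand":[0,0.1],"dp":[[0,0,0],[0,0,0]],"angular":[[0,0,0],[0,0,0]]}'
python3 - <<'E'
from h import *
a=snap('side')['img'];b=snap('top')['img']
r=lambda i:cv2.resize(i,(400,400),interpolation=cv2.INTER_CUBIC)
cv2.imwrite('pics/g1.png',np.hstack([r(a[215:315,215:315]),r(b[130:230,170:270])]))
E
```

```text
t: 2.3
position: [644.5, 248.0, 5.4]
eef_rot: [0.339, -3.122, -0.002]
ft_force: [0.3, 0.4, 0.2]
finger_gap: 85.5
grasp_force: 0.0
t: 2.5
position: [646.0, 247.0, 7.0]
eef_rot: [-0.337, 3.123, 0.001]
ft_force: [-0.2, -0.4, -0.2]
finger_gap: 77.0
grasp_force: 0.0
```

View pics/g1.png

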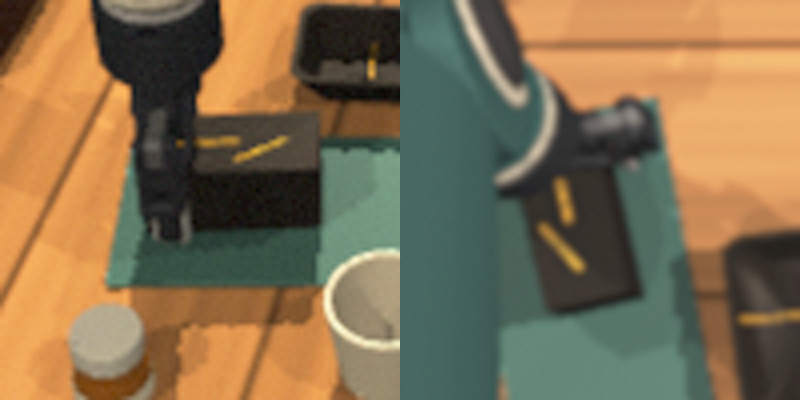

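```bash
python3 -m creep '{"hand":[0.2,0.3,0.4,0.5,0.5],"dp":[[0,0,0],[0,0,0],[0,0,0],[0,0,0],[0,0,0]],"angular":[[0,0,0],[0,0,0],[0,0,0],[0,0,0],[0,0,0]]}'
python3 - <<'E'
from h import *
s=snap('side');p=atz
# expected ear centres and pad projections
print(proj(s,[640,273,29]),arm.read_state()['position'],arm.read_state()['ft_force'])
E
```

```text
t: 3.1
position: [647.1, 245.7, 8.7]
eef_rot: [-0.334, 3.122, 0.001]
ft_force: [-2.4, -2.6, 9.3]
finger_gap: 60.3
grasp_force: 62.5
[[258.42061864 265.7749793 ]] [647.11082541 245.70984045   8.6599143 ] [-1.49524341 -2.1103841   8.26876519]
```

Run:
```python
from h import *
u=np.array([.977,.211])
f=lambda p:np.r_[95.6*np.cos(np.radians(15.8+p))*u,95.6*np.sin(np.radians(15.8+p))]
for k in range(6):
    print([[round(float(x),1) for x in f(15*k+3*j)-f(15*k)] for j in range(1,6)])
```

```text
[[-1.5, -0.3, 4.8], [-3.2, -0.7, 9.5], [-5.1, -1.1, 14.1], [-7.3, -1.6, 18.6], [-9.6, -2.1, 22.9]]
[[-2.6, -0.6, 4.2], [-5.4, -1.2, 8.3], [-8.5, -1.8, 12.2], [-11.7, -2.5, 16.0], [-15.1, -3.3, 19.6]]
[[-3.6, -0.8, 3.4], [-7.4, -1.6, 6.6], [-11.3, -2.4, 9.6], [-15.3, -3.3, 12.4], [-19.5, -4.2, 14.9]]
[[-4.3, -0.9, 2.3], [-8.8, -1.9, 4.4], [-13.3, -2.9, 6.3], [-17.9, -3.9, 7.9], [-22.7, -4.9, 9.2]]
[[-4.8, -1.0, 1.1], [-9.6, -2.1, 1.9], [-14.4, -3.1, 2.5], [-19.3, -4.2, 2.9], [-24.2, -5.2, 2.9]]
[[-4.9, -1.1, -0.2], [-9.8, -2.1, -0.7], [-14.6, -3.2, -1.4], [-19.4, -4.2, -2.4], [-24.1, -5.2, -3.6]]
```

```bash
python3 -m creep '{"hand":[0.5,0.5,0.5,0.5,0.5],"dp":[[-1.5,-0.3,4.8],[-3.2,-0.7,9.5],[-5.1,-1.1,14.1],[-7.3,-1.6,18.6],[-9.6,-2.1,22.9]],"angular":[[0,0,0],[0,0,0],[0,0,0],[0,0,0],[0,0,0]]}'
python3 - <<'E'
from h import *
a=snap('side')['img'];b=snap('top')['img']
r=lambda i:cv2.resize(i,(400,400),interpolation=cv2.INTER_CUBIC)
cv2.imwrite('pics/g2.png',np.hstack([r(a[215:315,215:315]),r(b[130:230,170:270])]))
E
```

```text
t: 3.65
position: [635.4, 243.8, 28.8]
eef_rot: [0.336, -3.122, 0.0]
ft_force: [-0.3, 0.4, -7.1]
finger_gap: 60.0
grasp_force: 66.0
```

View pics/g2.png

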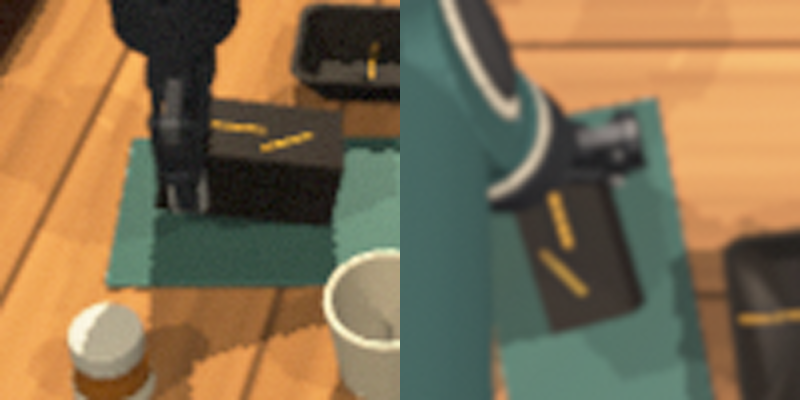

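```bash
python3 - <<'E'
from h import *
import pickle
S=pickle.load(open('side0.pkl','rb'));T=pickle.load(open('top0.pkl','rb'))
b=lambda x,y:(S,215+x/4,215+y/4); a=lambda x,y:(T,170+(x-400)/4,130+y/4)
print(tri([b(338,168),a(550,330)]),'before',tri([b(320,172),a(548,312)]))
print('lower z3',atz(*b(335,222),3),'before',atz(*b(320,225),3))
E
python3 -m creep '{"hand":[0.5,0.5,0.5,0.5,0.5],"dp":[[0,0,2],[0,0,4],[0,0,6],[0,0,6],[0,0,6]],"angular":[[0,0,0],[0,0,0],[0,0,0],[0,0,0],[0,0,0]]}'
python3 - <<'E'
from h import *
s=arm.read_state();print(s['ft_force'],s['moment'],s['position'],s['joint_efforts'])
a=snap('side')['img'];b=snap('top')['img']
r=lambda i:cv2.resize(i,(400,400),interpolation=cv2.INTER_CUBIC)
cv2.imwrite('pics/g3.png',np.hstack([r(a[215:315,215:315]),r(b[130:230,170:270])]))
E
```

```text
[540.39903103 246.1752985   50.98221968] before [551.51604287 248.41064292  47.73863254]
lower z3 [544.66097696 246.44221677   3.        ] before [553.38305554 250.66392664   3.        ]
t: 4.25
position: [636.7, 243.9, 35.3]
eef_rot: [-0.335, 3.123, 0.0]
ft_force: [-0.2, 0.8, -6.3]
finger_gap: 59.9
grasp_force: 66.0
[-0.22054246  0.77484867 -6.25174527] [ 0.08611904 -0.2946655   0.00624412] [636.69458888 243.88036336  35.31217874] [-4.30428330e-02 -6.62130904e+01  1.57490127e+00 -2.15515083e+01
  1.50621894e-03  3.40438066e-01  6.33527990e-03]
```

View pics/g3.png

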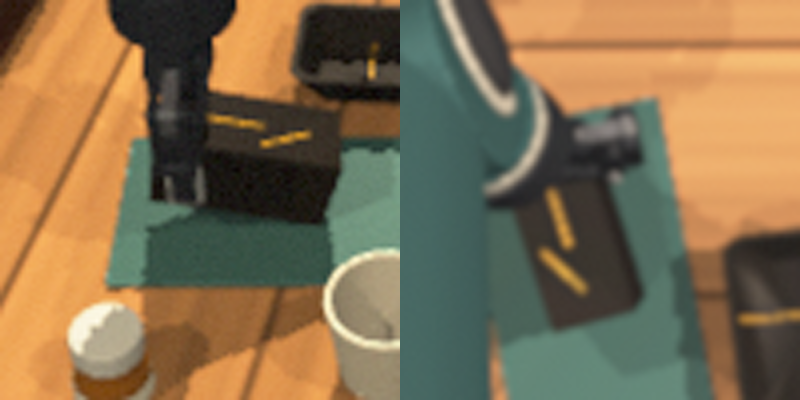

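Run:
```python
from h import *
u=np.array([.977,.211])
f=lambda p:np.r_[95.6*np.cos(np.radians(15.8+p))*u,95.6*np.sin(np.radians(15.8+p))]
for k in range(5):
    p=17.5+14.5*k
    print([[round(float(x),1) for x in f(p+2.9*j)-f(p)] for j in range(1,6)])
```

```text
[[-2.7, -0.6, 4.0], [-5.6, -1.2, 7.8], [-8.7, -1.9, 11.5], [-11.9, -2.6, 15.0], [-15.3, -3.3, 18.3]]
[[-3.6, -0.8, 3.2], [-7.3, -1.6, 6.1], [-11.2, -2.4, 8.9], [-15.2, -3.3, 11.5], [-19.3, -4.2, 13.8]]
[[-4.2, -0.9, 2.1], [-8.6, -1.9, 4.1], [-13.0, -2.8, 5.7], [-17.5, -3.8, 7.2], [-22.1, -4.8, 8.4]]
[[-4.6, -1.0, 1.0], [-9.3, -2.0, 1.7], [-14.0, -3.0, 2.2], [-18.7, -4.0, 2.5], [-23.4, -5.1, 2.5]]
[[-4.7, -1.0, -0.2], [-9.4, -2.0, -0.7], [-14.1, -3.0, -1.4], [-18.7, -4.0, -2.4], [-23.3, -5.0, -3.6]]
```

```bash
python3 -m creep '{"hand":[0.5,0.5,0.5,0.5,0.5],"dp":[[-2.7,-0.6,4],[-5.6,-1.2,7.8],[-8.7,-1.9,11.5],[-11.9,-2.6,15],[-15.3,-3.3,18.3]],"angular":[[0,0,0],[0,0,0],[0,0,0],[0,0,0],[0,0,0]]}'
python3 -m creep '{"hand":[0.5,0.5,0.5,0.5,0.5],"dp":[[-3.6,-0.8,3.2],[-7.3,-1.6,6.1],[-11.2,-2.4,8.9],[-15.2,-3.3,11.5],[-19.3,-4.2,13.8]],"angular":[[0,0,0],[0,0,0],[0,0,0],[0,0,0],[0,0,0]]}'
python3 -m creep '{"hand":[0.5,0.5,0.5,0.5,0.5],"dp":[[-4.2,-0.9,2.1],[-8.6,-1.9,4.1],[-13,-2.8,5.7],[-17.5,-3.8,7.2],[-22.1,-4.8,8.4]],"angular":[[0,0,0],[0,0,0],[0,0,0],[0,0,0],[0,0,0]]}'
python3 -m creep '{"hand":[0.5,0.5,0.5],"dp":[[-4.6,-1,1],[-9.3,-2,1.7],[-9.3,-2,1.7]],"angular":[[0,0,0],[0,0,0],[0,0,0]]}'
python3 - <<'E'
from h import *
s=arm.read_state();print(s['ft_force'],s['moment'],s['position'])
a=snap('side')['img'];b=snap('top')['img']
r=lambda i:cv2.resize(i,(400,400),interpolation=cv2.INTER_CUBIC)
cv2.imwrite('pics/g4.png',np.hstack([r(a[205:305,225:325]),r(b[130:230,170:270])]))
E
```

```text
t: 4.85
position: [620.8, 240.5, 53.9]
eef_rot: [-0.336, 3.123, 0.0]
ft_force: [1.1, 0.3, -7.6]
finger_gap: 60.1
grasp_force: 66.1
t: 5.35
position: [601.5, 236.3, 67.5]
eef_rot: [-0.335, 3.124, 0.0]
ft_force: [-0.2, -0.2, -7.8]
finger_gap: 59.9
grasp_force: 66.1
t: 5.85
position: [579.3, 231.5, 75.8]
eef_rot: [-0.335, 3.124, 0.0]
ft_force: [-1.3, 0.0, -7.7]
finger_gap: 59.6
grasp_force: 66.1
t: 6.15
position: [569.5, 229.5, 77.4]
eef_rot: [0.336, -3.123, 0.0]
ft_force: [-0.5, 0.3, -7.6]
finger_gap: 59.9
grasp_force: 66.1
[-0.46435446  0.32134882 -7.62039673] [ 0.09311092 -0.22603498  0.0555331 ] [569.51996818 229.45266563  77.40194264]
```

View pics/g4.png

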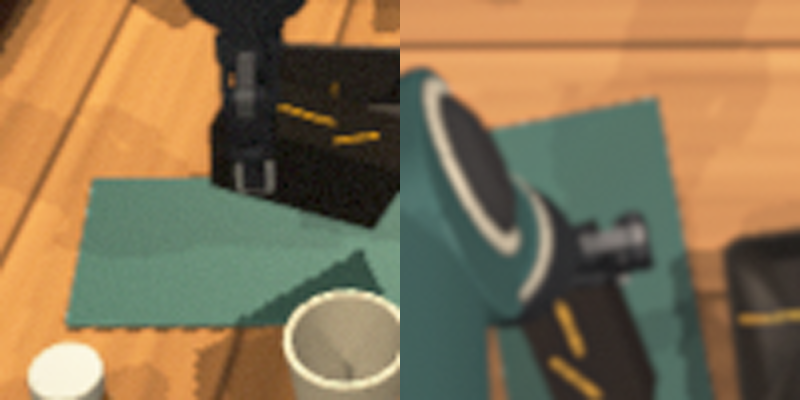

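```bash
python3 -m creep '{"hand":[0.5,0.5,0.5,0.5,0.5],"dp":[[0,0,-3],[0,0,-6],[0,0,-9],[0,0,-9],[0,0,-9]],"angular":[[0,0,0],[0,0,0],[0,0,0],[0,0,0],[0,0,0]]}' | egrep "pos|force"
python3 -m creep '{"hand":[0.5,0.5,0.5],"dp":[[0,0,-2],[0,0,-4],[0,0,-4]],"angular":[[0,0,0],[0,0,0],[0,0,0]]}'| egrep "pos|force"
python3 - <<'E'
from h import *
s=arm.read_state();print(s['ft_force'],s['moment'],s['position'],s['joint_pos'])
a=snap('side')['img'];b=snap('top')['img']
r=lambda i:cv2.resize(i,(400,400),interpolation=cv2.INTER_CUBIC)
cv2.imwrite('pics/g5.png',np.hstack([r(a[205:305,240:340]),r(b[160:260,170:270])]))
E
```

```text
position: [570.3, 229.5, 68.1]
ft_force: [-0.2, 0.9, -7.6]
grasp_force: 66.1
position: [570.2, 229.5, 64.1]
ft_force: [0.4, -0.0, -7.8]
grasp_force: 66.1
[ 0.4339868  -0.03524265 -7.83476126] [ 0.09223068 -0.18667763  0.03283566] [570.17068529 229.4793003   64.0663449 ] [-0.48348563  0.61507619  0.06194606  1.80460616 -0.05398755  0.72403926
  1.39237852]
```

View pics/g5.png

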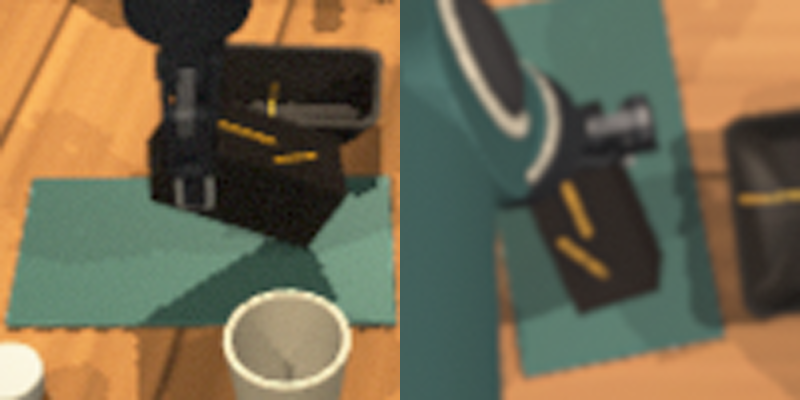

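```bash
cat > t.py <<'E'
from h import *
u=np.array([.977,.211,0]);v=np.array([-.211,.977,0])
def pl(s,x,y,q,off):
    c,d=ray(s,x,y);k=(v@q+off-v@c)/(v@d);P=c+k*d;return round(float(u@(P-q)),1),round(float(P[2]),1)
E
python3 - <<'E'
from t import *
import pickle
S=pickle.load(open('side0.pkl','rb'));q=np.array([570.2,229.5,0])
for x,y in((152,197),(307,245),(345,180),(150,150)): print(pl(S,240+x/4,205+y/4,q,26))
E
```

```text
(26.7, 65.3)
(-67.0, 21.0)
(-90.5, 76.1)
(25.4, 104.0)
```

```bash
python3 -m creep '{"hand":[0.5,0.5,0.5,0.5,0.5],"dp":[[0,0,-4],[0,0,-8],[0,0,-12],[0,0,-16],[0,0,-18]],"angular":[[0,0,0],[0,0,0],[0,0,0],[0,0,0],[0,0,0]]}' | egrep "pos|force"
python3 -m creep '{"hand":[0.34,0.34,0.34],"dp":[[0,0,-1],[0,0,-2],[0,0,-2]],"angular":[[0,0,0],[0,0,0],[0,0,0]]}'| egrep "pos|force|gap"
python3 -m creep '{"hand":[0.31,0.31],"dp":[[0,0,0],[0,0,0]],"angular":[[0,0,0],[0,0,0]]}'| egrep "pos|force|gap"
python3 -m creep '{"hand":[0.29,0.29],"dp":[[0,0,0],[0,0,0]],"angular":[[0,0,0],[0,0,0]]}'| egrep "pos|force|gap"
```

```text
position: [571.1, 229.8, 46.4]
ft_force: [1.3, 0.5, -3.5]
grasp_force: 66.4
position: [570.9, 229.8, 44.7]
ft_force: [1.3, 0.3, -3.9]
finger_gap: 60.0
grasp_force: 66.4
position: [570.6, 229.7, 44.6]
ft_force: [1.3, 0.8, -3.1]
finger_gap: 59.3
grasp_force: 66.4
position: [570.5, 229.6, 44.5]
ft_force: [1.2, 0.8, -3.2]
finger_gap: 60.5
grasp_force: 42.8
```

```bash
python3 -m creep '{"hand":[0.285,0.285],"dp":[[0,0,0],[0,0,0]],"angular":[[0,0,0],[0,0,0]]}'| egrep "pos|force|gap"
python3 -m creep '{"hand":[0.28,0.28],"dp":[[0,0,0],[0,0,0]],"angular":[[0,0,0],[0,0,0]]}'| egrep "pos|force|gap"
python3 -m creep '{"hand":[0.277,0.277],"dp":[[0,0,0],[0,0,0]],"angular":[[0,0,0],[0,0,0]]}'| egrep "pos|force|gap"
```

```text
position: [570.5, 229.6, 44.5]
ft_force: [2.1, 0.5, -2.7]
finger_gap: 61.4
grasp_force: 33.6
position: [570.4, 229.6, 44.4]
ft_force: [1.6, 1.0, -3.0]
finger_gap: 61.7
grasp_force: 25.4
position: [570.4, 229.5, 44.4]
ft_force: [2.2, 0.6, -2.1]
finger_gap: 61.8
grasp_force: 20.8
```

```bash
python3 -m creep '{"hand":[0.285,0.285,0.285,0.285,0.285],"dp":[[8,1.7,0],[17,3.6,0],[26,5.5,0],[35,7.5,0],[44,9.5,0]],"angular":[[0,0,0],[0,0,0],[0,0,0],[0,0,0],[0,0,0]]}' | egrep "pos|force|gap"
python3 -m creep '{"hand":[0.274,0.274,0.274],"dp":[[0,0,0],[0,0,0],[0,0,0]],"angular":[[0,0,0],[0,0,0],[0,0,0]]}'| egrep "pos|force|gap"
python3 - <<'E'
from t import *
f=lambda p:np.r_[95.6*np.cos(np.radians(15.8+p))*u[:2],95.6*np.sin(np.radians(15.8+p))]
for k in range(5):
    p=24.2+13*k
    print([[round(float(x),1) for x in f(p+2.6*j)-f(p)] for j in range(1,6)])
a=snap('side')['img'];b=snap('top')['img']
r=lambda i:cv2.resize(i,(400,400),interpolation=cv2.INTER_CUBIC)
cv2.imwrite('pics/g6.png',np.hstack([r(a[205:305,225:325]),r(b[160:260,170:270])]))
E
```

```text
position: [615.1, 239.1, 44.1]
ft_force: [-0.7, 0.1, -5.0]
finger_gap: 61.5
grasp_force: 26.7
position: [615.6, 239.2, 45.3]
ft_force: [2.1, 0.5, -1.6]
finger_gap: 62.3
grasp_force: 16.6
[[-2.8, -0.6, 3.3], [-5.7, -1.2, 6.4], [-8.8, -1.9, 9.4], [-12.0, -2.6, 12.2], [-15.3, -3.3, 14.9]]
[[-3.4, -0.7, 2.5], [-7.0, -1.5, 4.9], [-10.6, -2.3, 7.1], [-14.4, -3.1, 9.1], [-18.2, -3.9, 11.0]]
[[-3.9, -0.8, 1.7], [-7.9, -1.7, 3.2], [-11.9, -2.6, 4.5], [-16.0, -3.5, 5.6], [-20.2, -4.4, 6.5]]
[[-4.2, -0.9, 0.7], [-8.4, -1.8, 1.3], [-12.6, -2.7, 1.6], [-16.8, -3.6, 1.8], [-21.1, -4.6, 1.7]]
[[-4.2, -0.9, -0.2], [-8.4, -1.8, -0.7], [-12.6, -2.7, -1.3], [-16.8, -3.6, -2.2], [-20.9, -4.5, -3.2]]
```

```bash
python3 -m creep '{"hand":[0.274,0.274,0.274,0.274,0.274],"dp":[[-2.8,-0.6,3.3],[-5.7,-1.2,6.4],[-8.8,-1.9,9.4],[-12,-2.6,12.2],[-15.3,-3.3,14.9]],"angular":[[0,0,0],[0,0,0],[0,0,0],[0,0,0],[0,0,0]]}' | egrep "pos|force|gap"
python3 -m creep '{"hand":[0.274],"dp":[[0,0,0]],"angular":[[0,0,0]]}'| egrep "pos|force|gap"
python3 - <<'E'
from t import *
a=snap('side')['img'];b=snap('top')['img']
r=lambda i:cv2.resize(i,(400,400),interpolation=cv2.INTER_CUBIC)
cv2.imwrite('pics/g7.png',np.hstack([r(a[195:295,225:325]),r(b[140:240,170:270])]))
E
```

```text
position: [598.8, 235.7, 59.7]
ft_force: [2.3, -0.9, -1.6]
finger_gap: 61.8
grasp_force: 15.7
position: [598.6, 235.7, 59.7]
ft_force: [1.9, -0.6, -2.4]
finger_gap: 62.2
grasp_force: 15.6
```

View pics/g7.png

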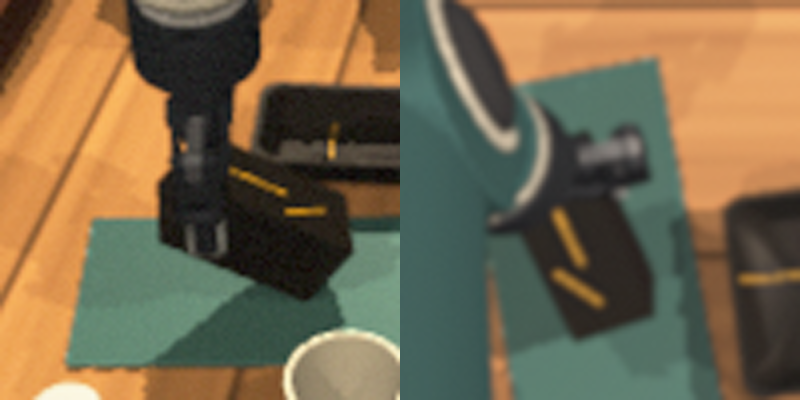

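```bash
python3 -m creep '{"hand":[0.274,0.274,0.274,0.274,0.274],"dp":[[-3.4,-0.7,2.5],[-7,-1.5,4.9],[-10.6,-2.3,7.1],[-14.4,-3.1,9.1],[-18.2,-3.9,11]],"angular":[[0,0,0],[0,0,0],[0,0,0],[0,0,0],[0,0,0]]}' | egrep "pos|force|gap"
python3 -m creep '{"hand":[0.274],"dp":[[0,0,0]],"angular":[[0,0,0]]}'| egrep "pos|force|gap"
python3 - <<'E'
from t import *
q=arm.read_state()['position']*[1,1,0]
s=snap('side');im=s['img'];h=cv2.cvtColor(im,cv2.COLOR_BGR2HSV)
x0,y0=map(int,proj(s,q+[0,0,60])[0]);print(x0,y0)
m=cv2.inRange(h,(15,140,120),(35,255,255)); 
n,l,st,ce=cv2.connectedComponentsWithStats(m)
for i in range(1,n):
    if st[i,4]>4 and abs(ce[i,0]-x0)<60 and abs(ce[i,1]-y0)<60:
        ys,xs=np.where(l==i);print(st[i],ce[i],[pl(s,xs[k],ys[k],q,0) for k in(xs.argmin(),xs.argmax())])
E
```

```text
position: [580.6, 231.6, 70.6]
ft_force: [2.6, -0.4, -0.6]
finger_gap: 62.2
grasp_force: 14.2
position: [580.4, 231.7, 70.7]
ft_force: [1.1, -0.4, -0.6]
finger_gap: 62.1
grasp_force: 14.0
285 248
[335 186   3   6   6] [336.33333333 188.5       ] [(-121.0, 247.0), (-125.6, 241.4)]
[246 190   5   8  11] [248.         193.36363636] [(79.6, 224.0), (68.9, 240.5)]
[306 193   4   4   6] [307.5        194.33333333] [(-55.8, 226.3), (-62.5, 223.4)]
[337 193   3   6  10] [338.2 195.2] [(-126.0, 219.0), (-130.3, 227.4)]
[254 194   3   4   5] [255.2 195.6] [(61.6, 223.6), (56.6, 229.1)]
[249 197   5   4   7] [251.42857143 198.57142857] [(73.7, 215.4), (64.7, 215.2)]
[293 199  21  17 152] [303.5        208.35526316] [(-24.3, 175.0), (-71.3, 209.0)]
[312 200  32  22 195] [329.68717949 211.87692308] [(-68.4, 170.9), (-141.0, 166.0)]
[344 217   3   7  10] [344.8 220.2] [(-143.9, 144.6), (-148.3, 156.7)]
[339 223   6   4   9] [341.11111111 224.88888889] [(-132.1, 138.7), (-144.2, 132.1)]
[339 229   6   9  17] [341.52941176 233.47058824] [(-132.8, 106.9), (-144.8, 109.8)]
[307 230   2   5   9] [307.4
[... 667 characters left out ...]
 (-9.4, -103.1)]
[293 287   3   3   5] [294.2 287.6] [(-13.0, -83.1), (-18.3, -83.3)]
[336 287   2   4   5] [336.6 288.2] [(-128.6, -86.9), (-131.3, -87.0)]
[276 289   3   6   7] [276.57142857 291.57142857] [(33.6, -97.6), (27.7, -89.7)]
[330 288   3   4   5] [331.4 289.2] [(-112.5, -90.4), (-117.9, -90.6)]
[265 297   6   2   6] [267.5        297.16666667] [(65.2, -121.0), (51.6, -121.5)]
[290 297   4   9  11] [291.36363636 300.90909091] [(-1.8, -148.5), (-11.0, -127.8)]
[332 296   5   6  10] [334.1 299. ] [(-118.4, -139.9), (-129.3, -127.7)]
[281 300   6   6  10] [283.1 302.9] [(23.6, -156.2), (8.6, -135.5)]
[252 303   3   5   9] [252.77777778 304.88888889] [(103.1, -144.9), (98.5, -153.5)]
```

```bash
python3 -m creep '{"hand":[0.274,0.274,0.274,0.274,0.274],"dp":[[-3.9,-0.8,1.7],[-7.9,-1.7,3.2],[-11.9,-2.6,4.5],[-16,-3.5,5.6],[-20.2,-4.4,6.5]],"angular":[[0,0,0],[0,0,0],[0,0,0],[0,0,0],[0,0,0]]}' | egrep "pos|force|gap"
python3 -m creep '{"hand":[0.274],"dp":[[0,0,0]],"angular":[[0,0,0]]}'| egrep "pos|force|gap"
cat >> t.py <<'E'
def seam():
    q=arm.read_state()['position']*[1,1,0]
    s=snap('side');h=cv2.cvtColor(s['img'],cv2.COLOR_BGR2HSV)
    H=cv2.cvtColor(s['img'],cv2.COLOR_BGR2HSV)
    m=cv2.inRange(H,(15,140,120),(35,255,255));out=[]
    n,l,st,ce=cv2.connectedComponentsWithStats(m)
    for i in range(1,n):
        if st[i,4]>4 and st[i,4]<40:
            ys,xs=np.where(l==i);P=[pl(s,xs[k],ys[k],q,0) for k in(ys.argmin(),ys.argmax())]
            if all(-70<a<30 and 15<b<125 for a,b in P): print(st[i],P,round(float(np.degrees(np.arctan2(P[0][1]-P[1][1],P[0][0]-P[1][0]))),1))
E
python3 -c "from t import *;seam()"
```

```text
position: [560.5, 227.2, 77.1]
ft_force: [1.0, -0.7, 2.8]
finger_gap: 62.1
grasp_force: 11.6
position: [560.2, 227.2, 77.2]
ft_force: [1.7, -2.4, 1.7]
finger_gap: 62.1
grasp_force: 11.5
[307 230   2   5   9] [(-34.8, 118.6), (-34.5, 105.7)] 91.3
```

```bash
python3 -m creep '{"hand":[0.275,0.276,0.276,0.276,0.276],"dp":[[-4.2,-0.9,0.7],[-8.4,-1.8,1.3],[-12.6,-2.7,1.6],[-16.8,-3.6,1.8],[-21.1,-4.6,1.7]],"angular":[[0,0,0],[0,0,0],[0,0,0],[0,0,0],[0,0,0]]}' | egrep "pos|force|gap"
python3 -m creep '{"hand":[0.276],"dp":[[0,0,0]],"angular":[[0,0,0]]}'| egrep "pos|force|gap"
python3 - <<'E'
from t import *
seam()
a=snap('side')['img'];b=snap('top')['img']
r=lambda i:cv2.resize(i,(400,400),interpolation=cv2.INTER_CUBIC)
cv2.imwrite('pics/g8.png',np.hstack([r(a[195:295,240:340]),r(b[160:260,170:270])]))
# row-wise darkness of side image below gripper: leftmost/rightmost dark px
g=a.max(2)
for v in range(240,286,4):
    x=np.where(g[v,255:345]<60)[0]+255; print(v,(x.min(),x.max(),len(x)) if len(x) else None)
E
```

```text
position: [539.1, 222.5, 78.6]
ft_force: [0.6, -3.4, 5.3]
finger_gap: 61.8
grasp_force: 8.9
position: [538.5, 222.4, 78.5]
ft_force: [0.6, -3.4, 4.6]
finger_gap: 61.7
grasp_force: 8.8
240 (np.int64(290), np.int64(326), 33)
244 (np.int64(290), np.int64(313), 24)
248 (np.int64(292), np.int64(315), 20)
252 (np.int64(294), np.int64(321), 25)
256 (np.int64(296), np.int64(318), 23)
260 (np.int64(297), np.int64(319), 23)
264 (np.int64(298), np.int64(319), 22)
268 (np.int64(300), np.int64(311), 12)
272 None
276 None
280 None
284 None
```

```bash
cat >> t.py <<'E'
def edge(lo=236,hi=272,d=26,x0=255,x1=345):
    q=arm.read_state()['position']*[1,1,0]
    s=snap('side');g=s['img'].max(2);L=[];Rr=[]
    for v in range(lo,hi,2):
        x=np.where(g[v,x0:x1]<60)[0]+x0
        if len(x)>4: L.append(pl(s,x.min(),v,q,d));Rr.append(pl(s,x.max(),v,q,d))
    print('L',L);print('R',Rr)
E
python3 -c "from t import *;edge()"
```

```text
L [(29.1, 123.8), (29.4, 117.5), (27.4, 111.0), (27.7, 104.6), (28.0, 98.2), (25.9, 91.6), (23.8, 85.0), (24.1, 78.4), (19.6, 71.6), (17.4, 64.8), (15.3, 58.0), (13.1, 51.1), (13.3, 44.2), (11.1, 37.2), (11.4, 30.2), (9.2, 23.1), (6.9, 15.9)]
R [(-46.1, 121.7), (-65.0, 114.8), (-57.9, 108.6), (-27.0, 103.1), (-26.9, 96.6), (-31.5, 90.0), (-31.5, 83.4), (-41.0, 76.5), (-41.0, 69.8), (-36.1, 63.2), (-38.4, 56.4), (-38.4, 49.5), (-40.8, 42.6), (-40.7, 35.6), (-40.7, 28.6), (-35.6, 21.7), (-18.1, 15.2)]
```

```bash
python3 -m creep '{"hand":[0.277,0.277,0.277,0.277,0.277],"dp":[[-4.2,-0.9,0.3],[-8.4,-1.8,0.3],[-12.6,-2.7,0],[-16.8,-3.6,-0.7],[-20.9,-4.5,-1.5]],"angular":[[0,0,0],[0,0,0],[0,0,0],[0,0,0],[0,0,0]]}' | egrep "pos|force|gap"
python3 -m creep '{"hand":[0.277,0.277],"dp":[[-1,-0.2,0],[-1,-0.2,0]],"angular":[[0,0,0],[0,0,0]]}'| egrep "pos|force|gap"
python3 -c "from t import *;edge(244,276)"
```

```text
position: [517.7, 218.1, 76.6]
ft_force: [-0.5, -3.2, 0.7]
finger_gap: 62.0
grasp_force: 7.0
position: [517.2, 218.2, 76.7]
ft_force: [-0.8, -3.1, -2.2]
finger_gap: 61.7
grasp_force: 6.8
L [(31.1, 97.9), (31.4, 91.4), (31.6, 84.9), (31.8, 78.3), (29.7, 71.5), (29.9, 64.8), (30.1, 58.1), (30.4, 51.2), (30.6, 44.4), (30.9, 37.4), (28.6, 30.4), (28.9, 23.4), (29.1, 16.3)]
R [(-23.7, 96.4), (-21.3, 89.9), (-23.7, 83.3), (-26.1, 76.6), (-43.0, 69.4), (-21.2, 63.3), (-21.1, 56.5), (-21.1, 49.7), (-21.0, 42.8), (-23.5, 35.8), (-20.9, 28.9), (-20.9, 21.8), (-8.3, 15.1)]
```

```bash
python3 -m creep '{"hand":[0.26,0.24,0.2,0.1,0],"dp":[[0,0,0],[0,0,0],[0,0,0],[0,0,0],[0,0,0]],"angular":[[0,0,0],[0,0,0],[0,0,0],[0,0,0],[0,0,0]]}' | egrep "pos|force|gap"
python3 -m creep '{"hand":[0,0,0,0,0],"dp":[[0,0,0],[0,0,5],[0,0,20],[0,0,40],[0,0,60]],"angular":[[0,0,0],[0,0,0],[0,0,0],[0,0,0],[0,0,0]]}' | egrep "pos|force|gap"
python3 -m creep '{"hand":[0,0,0,0,0],"dp":[[0,0,20],[0,0,40],[0,0,60],[0,0,80],[0,0,95]],"angular":[[0,0,0],[0,0,0],[0,0,0],[0,0,0],[0,0,0]]}' 
python3 -c "from t import *;edge(232,276)"
```

```text
position: [517.9, 218.2, 77.0]
ft_force: [0.4, -1.1, -1.1]
finger_gap: 85.2
grasp_force: 0.7
position: [517.8, 218.7, 138.9]
ft_force: [0.2, -0.4, 0.1]
finger_gap: 85.6
grasp_force: 0.0
t: 14.9
position: [518.1, 218.8, 235.0]
eef_rot: [-0.336, 3.121, 0.003]
ft_force: [0.5, -0.7, 0.6]
finger_gap: 85.7
grasp_force: 0.0
L [(47.3, 136.9), (31.3, 130.2), (43.2, 124.3), (36.5, 117.8), (29.6, 111.2), (29.9, 104.8), (30.1, 98.3), (30.4, 91.8), (30.6, 85.3), (33.2, 78.7), (31.1, 72.0), (31.3, 65.3), (31.6, 58.5), (29.4, 51.7), (32.1, 44.9), (29.9, 37.9), (30.1, 30.9), (27.9, 23.8), (28.1, 16.7)]
R [(-50.6, 134.2), (-46.0, 128.1), (-24.8, 122.4), (-43.7, 115.5), (-36.6, 109.3), (-22.4, 103.3), (-22.3, 96.8), (-22.3, 90.3), (-24.7, 83.7), (-39.1, 76.6), (-44.0, 69.8), (-22.1, 63.7), (-22.1, 57.0), (-22.1, 50.1), (-22.0, 43.2), (-22.0, 36.3), (-21.9, 29.3), (-21.9, 22.3), (-11.8, 15.5)]
```

```bash
for i in 1; do
python3 -m creep '{"hand":[0,0,0,0,0],"dp":[[2,-31.5,0],[4,-63,0],[6,-94.5,0],[8,-126,0],[8.5,-157.6,0]],"angular":[[0,0,-8.2],[0,0,-16.5],[0,0,-24.7],[0,0,-33],[0,0,-41.2]]}' | egrep "pos"
python3 -m creep '{"hand":[0,0,0,0,0],"dp":[[0,-31.5,0],[0,-63,0],[0,-94.5,0],[0,-126,0],[0,-157.6,0]],"angular":[[0,0,-8.2],[0,0,-16.5],[0,0,-24.7],[0,0,-33],[0,0,-41.2]]}' | egrep "pos"
python3 -m creep '{"hand":[0,0,0,0,0],"dp":[[0,-31.5,0],[0,-63,0],[0,-94.5,0],[0,-126,0],[0,-157.6,0]],"angular":[[0,0,-8.2],[0,0,-16.5],[0,0,-24.7],[0,0,-33],[0,0,-41.2]]}' | egrep "pos"
python3 -m creep '{"hand":[0,0],"dp":[[0,0,0],[0,0,0]],"angular":[[0,0,0],[0,0,0]]}' | egrep "pos"
done
python3 - <<'E'
from h import *
from scipy.spatial.transform import Rotation as R
s=arm.read_state();M=R.from_rotvec(s['eef_rot']).as_matrix();print(s['position'],np.degrees(np.arctan2(M[1,1],M[0,1])),M[2],s['joint_pos'])
T=snap('top','top1.png')
# vase mouth in the top view: project expected points
s=snap('side','side1.png')
for n,c in(('top',T),('side',s)): print(n,proj(c,[[518,218,113],[522,219,113],[526.5,-254,63],[526.5,-254,150]]))
E
```

```text
position: [526.2, 59.7, 232.8]
position: [526.2, -97.8, 232.8]
position: [526.4, -255.4, 232.7]
position: [526.1, -254.8, 232.2]
[ 526.11478156 -254.76088773  232.22720593] -21.344276490949976 [ 5.20975645e-04  1.87984470e-04 -9.99999847e-01] [-0.11341532  0.39920619  0.65531976  1.80143387 -0.27974832  1.03483395
  0.27589937]
top [[212.68138851 220.32494429]
 [212.27116771 218.57471574]
 [412.44679379 216.17346889]
 [422.64220998 214.21850331]]
side [[310.54369148 231.64469549]
 [308.83814756 231.7164318 ]
 [337.09437485 150.78294988]
 [337.56710052 127.56995832]]
```

```bash
python3 -m creep '{"hand":[0,0,0,0,0],"dp":[[0,0.5,-30],[0,0.5,-60],[0,0.5,-90],[0,0.5,-112],[0,0.5,-124]],"angular":[[0,0,0],[0,0,0],[0,0,0],[0,0,0],[0,0,0]]}' | egrep "pos|force"
python3 -m creep '{"hand":[0.2,0.4,0.6,0.8,0.9],"dp":[[0,0,0],[0,0,0],[0,0,0],[0,0,0],[0,0,0]],"angular":[[0,0,0],[0,0,0],[0,0,0],[0,0,0],[0,0,0]]}' | egrep "pos|force|gap"
python3 -m creep '{"hand":[0.9,0.9,0.9],"dp":[[0,0,0],[0,0,0],[0,0,0]],"angular":[[0,0,0],[0,0,0],[0,0,0]]}'
```

```text
position: [525.8, -252.0, 106.2]
ft_force: [1.0, 0.2, 0.1]
grasp_force: 0.0
position: [526.7, -254.3, 109.1]
ft_force: [-0.7, 1.2, 5.2]
finger_gap: 20.9
grasp_force: 58.3
t: 18.05
position: [526.7, -254.3, 109.2]
eef_rot: [2.594, 1.771, 0.002]
ft_force: [-0.5, 1.5, 5.8]
finger_gap: 20.7
grasp_force: 58.4
```

```bash
python3 -m creep '{"hand":[0.9,0.9,0.9,0.9,0.9],"dp":[[0,0,20],[0,0,50],[0,0,80],[0,0,110],[0,0,140]],"angular":[[0,0,0],[0,0,0],[0,0,0],[0,0,0],[0,0,0]]}' | egrep "pos|force|gap"
python3 -m creep '{"hand":[0.9,0.9,0.9,0.9,0.9],"dp":[[0,15,3],[0,40,5],[0,75,5],[-1,115,5],[-1,155,5]],"angular":[[0,0,0],[0,0,0],[0,0,0],[0,0,0],[0,0,0]]}' | egrep "pos"
python3 -m creep '{"hand":[0.9,0.9,0.9,0.9,0.9],"dp":[[0,40,0],[0,80,0],[0,120,0],[-1,160,0],[-3,195,0]],"angular":[[0,0,0],[0,0,0],[0,0,0],[0,0,0],[0,0,0]]}' | egrep "pos"
python3 -m creep '{"hand":[0.9,0.9,0.9,0.9,0.9],"dp":[[0,30,0],[-2,60,0],[-3,90,0],[-4,110,0],[-5,122,0]],"angular":[[0,0,0],[0,0,0],[0,0,0],[0,0,0],[0,0,0]]}' | egrep "pos"
python3 -m creep '{"hand":[0.9,0.9,0.9],"dp":[[0,0,0],[0,0,0],[0,0,0]],"angular":[[0,0,0],[0,0,0],[0,0,0]]}'
python3 - <<'E'
from h import *
s=snap('side','side2.png');T=snap('top','top2.png')
p=arm.read_state()['position'];print(p,proj(s,p-[0,0,91]),proj(T,p-[0,0,91]))
S1=cv2.imread('pics/side1.png');T1=cv2.imread('pics/top1.png')
r=lambda i,w,h:cv2.resize(i,(w,h),interpolation=cv2.INTER_CUBIC)
A=r(T1[190:250,180:240],480,480) #8x
B=r(s['img'][170:280,285:335],250,550)
C=r(S1[212:252,285:335],250,200)
im=np.zeros((600,740,3),np.uint8);im[:480,:480]=A;im[:550,490:740]=B
cv2.imwrite('pics/f1.png',im);cv2.imwrite('pics/f2.png',C)
E
```

```text
position: [525.8, -254.0, 249.0]
ft_force: [-0.3, -0.4, -1.6]
finger_gap: 20.5
grasp_force: 58.8
position: [524.6, -97.9, 252.9]
position: [521.7, 98.1, 252.9]
position: [516.5, 219.8, 252.7]
t: 20.35
position: [517.5, 216.1, 253.1]
eef_rot: [2.596, 1.768, -0.0]
ft_force: [0.1, -0.0, -1.5]
finger_gap: 20.4
grasp_force: 58.9
[517.48956158 216.43155405 253.10408396] [[310.48910791 215.5151192 ]] [[207.8339405  219.66010047]]
```

View pics/f1.png

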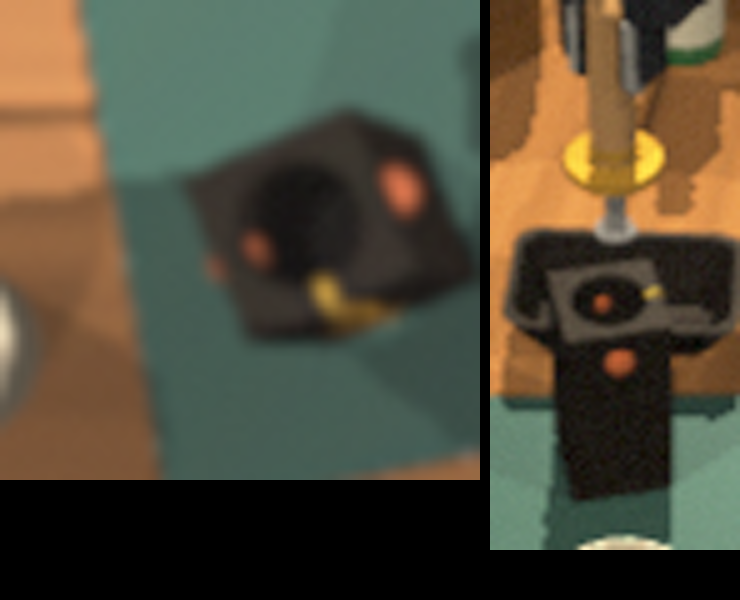

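Run:
```python
from h import *
import pickle
S=pickle.load(open('side0.pkl','rb'));T=pickle.load(open('top0.pkl','rb'))
b=lambda x,y:(S,285+(x-490)/5,170+y/5); a=lambda x,y:(T,180+x/8,190+y/8)
np.set_printoptions(precision=1,suppress=True)
print('bore top',atz(*a(303,221),113),'side',atz(*b(609,299),113))
print('tri',tri([a(303,221),b(609,299)]))
print('seam top',atz(*a(320,283),113),'side',atz(*b(650,292),113))
print('corners top',[atz(*a(x,y),113) for x,y in((190,182),(350,108))],'side',[atz(*b(x,y),113) for x,y in((550,270),(650,259),(670,326),(567,341))])
print('ears top@95',[atz(*a(x,y),95) for x,y in((215,268),(403,188))])
print('foot edge @3 side',[atz(*b(x,y),3) for x,y in((575,498),(670,485))])
p=np.array([517.5,216.3,253.1])
print('tip px expected',proj(S,p-[0,0,91]),'seen',b(615,240)[1:], 'collar exp',proj(S,p-[0,0,46]),b(615,158)[1:])
```

```text
bore top [524.1 206.3 113. ] side [523.5 212.2 113. ]
tri [524.5 207.3 108.7]
seam top [506.4 201.2 113. ] side [505.  203.5 113. ]
corners top [array([535.5, 238.6, 113. ]), array([556.4, 193.4, 113. ])] side [array([556.7, 196.2, 113. ]), array([509.8, 179.1, 113. ]), array([490.8, 226. , 113. ]), array([536.9, 245.3, 113. ])]
ears top@95 [array([511.5, 235.7,  95. ]), array([534.3, 181.6,  95. ])]
foot edge @3 side [array([537.3, 241.9,   3. ]), array([491.6, 224.3,   3. ])]
tip px expected [[310.5 215.5]] seen (310.0, 218.0) collar exp [[310.1 200.2]] (310.0, 201.6)
```

Run:
```python
from h import *
from m import S,T,c,d
b=lambda x,y:(S,285+(x-490)/5,170+y/5)
print('---');print('handle top-only',atz(*c(567,152),66),atz(*c(600,148),150))
for dx,dy in((.5,-2.5),(.3,-1.7)): print(atz(S,285+119/5+dx,170+299/5+dy,113))
# automatic bore centre in top1 : darkest blob
t=cv2.imread('pics/top1.png')[200:240,200:236].max(2);m=(t<32).astype(np.uint8)
n,l,st,ce=cv2.connectedComponentsWithStats(m)
for i in range(1,n):
    if st[i,4]>15: print(st[i],ce[i]+[200,200],atz(T,*(ce[i]+[200,200]),113))
s=cv2.imread('pics/side2.png'); g=s[195:225,300:322].max(2)
for y in range(14,30): print(195+y,s[195+y,304:318].max(1).tolist())
```

```text
seam mouth [664.2 248.6  52.7] [[-0.  -0.2]] [[0.2 0. ]]
seam other [606.3 235.9  52.7] [[-0.1 -0.6]] [[0.6 0.1]]
c ml [656.9 270.4  52.5] [[0.1 0.4]] [[-0.4 -0.1]]
c fl [551.9 247.   50.4] [[-0.  -0.2]] [[0.2 0. ]]
collar [ 526.9 -253.5   59.2] [[0. 0.]] [[-0. -0.]]
htop [ 525.9 -254.3  142.2] [[-0.  -0.2]] [[0.1 0. ]]
green cap [ 558.3 -173.9  118. ] [[0.  0.2]] [[-0.2 -0. ]]
amber cap [ 496.5 -334.8  105.4] [[-0.1 -0.3]] [[ 0.2 -0. ]]
side@55 [array([669. , 229.5,  55. ]), array([565.1, 202.4,  55. ]), array([551. , 251.5,  55. ]), array([657. , 273.2,  55. ])]
side floor @3 [array([552.8, 249.9,   3. ]), array([657.8, 275.6,   3. ])]
top@55 [array([657.4, 270. ,  55. ]), array([667., 222.,  55.]), array([551.1, 245.8,  55. ])]
mat top@3 [array([667.1, 317.5,   3. ]), array([692.9, 192.8,   3. ]), array([482. , 150.1,   3. ])]
ear +y side: at z29 [640.1 273.5  29. ]  -y top [652.6 217.8  29. ]
stand top@60 [array([ 571.8, -221. ,   60. ]), array([ 502.9, -200.5,   60. ]), array([ 480.3, -268.9,   60. ]), array([ 550.3, -308.6,   60. ])] green [ 558.2 -172.5  125. ] amb [ 495.7 -33
[... 772 characters left out ...]
4, 132, 115, 114, 123, 169, 206, 226, 227, 227, 224]
215 [192, 199, 186, 161, 133, 117, 114, 119, 157, 186, 203, 214, 215, 213]
216 [105, 121, 157, 161, 143, 141, 140, 135, 159, 163, 149, 146, 145, 146]
217 [49, 52, 103, 139, 146, 147, 152, 142, 135, 111, 79, 67, 65, 64]
218 [34, 34, 47, 80, 98, 107, 106, 96, 81, 56, 36, 35, 35, 33]
219 [32, 31, 33, 36, 40, 46, 41, 38, 28, 36, 32, 38, 35, 40]
220 [38, 36, 31, 32, 37, 37, 32, 34, 36, 28, 39, 38, 33, 36]
221 [30, 29, 38, 31, 39, 30, 34, 36, 28, 40, 52, 54, 47, 39]
222 [38, 34, 41, 45, 53, 55, 62, 72, 77, 78, 81, 86, 84, 62]
223 [70, 77, 77, 81, 81, 84, 84, 94, 95, 90, 94, 98, 96, 75]
224 [88, 92, 84, 78, 76, 77, 83, 88, 88, 97, 95, 93, 93, 80]
```

```bash
python3 -m creep '{"hand":[0.9,0.9,0.9,0.9,0.9],"dp":[[-2,-7,-8],[-4,-13,-20],[-5.1,-15.2,-32],[-5.1,-15.2,-40],[-5.1,-15.2,-42]],"angular":[[0,0,0],[0,0,0],[0,0,0],[0,0,0],[0,0,0]]}' | egrep "pos|force"
python3 -m creep '{"hand":[0.9,0.9],"dp":[[0,0,0],[0,0,0]],"angular":[[0,0,0],[0,0,0]]}' | egrep "pos|force"
python3 - <<'E'
from h import *
s=arm.read_state();print(s['position'],s['eef_rot'])
# blade vs bore in the side picture, same camera
S=snap('side','side3.png');im=S['img'].max(2)
print(proj(S,s['position']-[0,0,91]))
for y in range(214,244): print(y,im[y,298:322].tolist())
f=lambda k:12.5*np.array([np.cos(np.radians(201.5+k*4.5)),np.sin(np.radians(201.5+k*4.5))])
for c in range(16): print([[round(float(v),1) for v in f(5*c+j)-f(5*c)]+[0] for j in range(1,6)])
E
```

```text
position: [511.3, 202.4, 209.4]
ft_force: [0.6, -0.1, -1.5]
grasp_force: 58.9
position: [512.4, 203.0, 211.2]
ft_force: [0.6, 0.2, -1.3]
grasp_force: 58.9
[512.4103726  202.99144288 211.19861065] [2.59390889e+00 1.77203155e+00 8.48010540e-04]
[[314.00001537 225.65911783]]
214 [233, 236, 239, 237, 238, 211, 236, 252, 253, 253, 231, 154, 145, 142, 148, 150, 155, 152, 147, 205, 249, 253, 253, 249]
215 [185, 188, 187, 190, 190, 166, 182, 239, 252, 253, 231, 165, 163, 158, 160, 159, 160, 165, 163, 165, 242, 253, 248, 208]
216 [88, 90, 90, 95, 94, 95, 104, 169, 234, 249, 226, 170, 171, 170, 167, 164, 167, 166, 161, 162, 242, 247, 198, 135]
217 [43, 37, 41, 46, 47, 47, 55, 90, 159, 199, 181, 163, 165, 166, 161, 165, 164, 164, 165, 161, 199, 184, 119, 86]
218 [39, 32, 31, 37, 36, 36, 40, 50, 89, 116, 139, 152, 153, 152, 150, 152, 150, 150, 151, 140, 115, 96, 73, 50]
219 [34, 37, 39, 33, 37, 41, 36, 37, 40, 66, 89, 106, 116, 129, 143, 142, 132, 122, 106, 96, 71, 52, 44, 33]
220 [32, 35, 37, 32, 31, 28, 37, 33, 35, 35, 39, 52, 70, 95, 113, 119, 110, 84, 65, 44, 29, 34, 34, 34]
221 [35, 36, 32,
[... 2982 characters left out ...]
 [-0.5, 3.9, 0], [-0.9, 4.8, 0]]
[[-0.4, 0.9, 0], [-0.9, 1.8, 0], [-1.4, 2.6, 0], [-2.0, 3.4, 0], [-2.6, 4.1, 0]]
[[-0.7, 0.7, 0], [-1.5, 1.3, 0], [-2.3, 1.9, 0], [-3.1, 2.4, 0], [-4.0, 2.8, 0]]
[[-0.9, 0.4, 0], [-1.9, 0.6, 0], [-2.8, 0.8, 0], [-3.8, 1.0, 0], [-4.8, 1.0, 0]]
[[-1.0, -0.0, 0], [-2.0, -0.1, 0], [-2.9, -0.3, 0], [-3.9, -0.5, 0], [-4.8, -0.9, 0]]
[[-0.9, -0.4, 0], [-1.8, -0.9, 0], [-2.6, -1.4, 0], [-3.4, -2.0, 0], [-4.1, -2.6, 0]]
[[-0.7, -0.7, 0], [-1.3, -1.5, 0], [-1.9, -2.3, 0], [-2.4, -3.1, 0], [-2.8, -4.0, 0]]
[[-0.4, -0.9, 0], [-0.6, -1.9, 0], [-0.8, -2.8, 0], [-1.0, -3.8, 0], [-1.0, -4.8, 0]]
[[0.0, -1.0, 0], [0.1, -2.0, 0], [0.3, -2.9, 0], [0.5, -3.9, 0], [0.9, -4.8, 0]]
```

Run:
```python
from h import *
import pickle
S=pickle.load(open('side0.pkl','rb'))
p=np.array([512.4,203,211.2]);print('disc exp',proj(S,p-[0,0,86.4]))
th=np.linspace(0,2*np.pi,73);ring=lambda c,r:proj(S,np.array(c)+r*np.c_[np.cos(th),np.sin(th),0*th])
q=ring(p-[0,0,86.4],10);print('disc extents exp',q.min(0),q.max(0),'tip',ring(p-[0,0,91],2).max(0))
for c in([524,212,113],[524,206,113]): q=ring(c,18);print('bore',c,q.min(0),q.max(0))
```

```text
disc exp [[313.97596298 224.21855868]]
disc extents exp [309.85500331 221.5569648 ] [318.09830191 226.92190448] tip [314.8256783  226.19957196]
bore [524, 212, 113] [301.22538411 224.90398398] [316.03920108 234.70049729]
bore [524, 206, 113] [301.77166997 223.34930098] [316.5176881  233.05668664]
```

```bash
python3 -m creep '{"hand":[0.9,0.9,0.9,0.9,0.9],"dp":[[-0.2,-1.1,-4],[-0.2,-1.1,-7],[-0.2,-1.1,-10],[-0.2,-1.1,-12],[-0.2,-1.1,-14]],"angular":[[0,0,0],[0,0,0],[0,0,0],[0,0,0],[0,0,0]]}' | egrep "pos|force"
python3 -m creep '{"hand":[0.9,0.9,0.9,0.9],"dp":[[0,0,0],[0,0,0],[0,0,0],[0,0,0]],"angular":[[0,0,0],[0,0,0],[0,0,0],[0,0,0]]}' | egrep "pos|force"
python3 - <<'E'
from h import *
F=[]
for i in range(6): snap('side'); F.append(arm.read_state()['ft_force'])
print(np.mean(F,0),np.std(F,0),arm.read_state()['position'])
im=snap('side','side4.png')['img'].max(2)
for y in range(212,238): print(y,im[y,298:324].tolist())
E
```

```text
position: [512.1, 201.7, 197.0]
ft_force: [-0.0, 1.3, 0.2]
grasp_force: 58.9
position: [512.0, 201.6, 197.1]
ft_force: [-0.0, 0.6, -0.2]
grasp_force: 58.9
[ 0.88887415 -0.2403722  -0.03870141] [0.42530773 0.13888936 0.76001117] [512.00496101 201.59318292 197.06075564]
212 [231, 234, 237, 238, 238, 236, 232, 231, 237, 243, 238, 196, 145, 145, 147, 146, 144, 136, 128, 143, 228, 241, 227, 187, 160, 162]
213 [231, 234, 237, 238, 237, 236, 230, 237, 247, 251, 245, 195, 146, 143, 146, 146, 144, 139, 131, 126, 232, 251, 249, 237, 220, 213]
214 [232, 236, 238, 238, 237, 234, 235, 247, 251, 251, 241, 182, 145, 144, 149, 147, 144, 135, 130, 142, 234, 250, 250, 248, 239, 232]
215 [184, 190, 191, 190, 187, 184, 235, 251, 251, 252, 236, 173, 142, 144, 151, 151, 147, 137, 128, 135, 232, 250, 249, 251, 246, 235]
216 [91, 92, 95, 94, 95, 104, 235, 252, 251, 251, 247, 201, 139, 142, 150, 149, 143, 137, 125, 121, 226, 251, 252, 253, 249, 214]
217 [41, 41, 42, 46, 52, 65, 236, 253, 253, 253, 251, 216, 141, 147, 143, 145, 144, 136, 132, 123, 236, 253, 253, 253, 244, 160]
218 [35, 35, 35, 33, 39, 42, 207
[... 1598 characters left out ...]
, 103, 97, 89, 65, 67, 86, 88, 80, 75, 74, 73]
232 [63, 84, 88, 74, 43, 27, 19, 31, 63, 73, 56, 31, 26, 35, 34, 37, 33, 27, 61, 85, 95, 91, 93, 89, 90, 85]
233 [55, 82, 89, 86, 69, 46, 27, 15, 23, 16, 18, 28, 24, 23, 24, 23, 26, 60, 88, 92, 94, 93, 91, 83, 84, 79]
234 [36, 71, 88, 91, 85, 81, 63, 58, 46, 32, 33, 36, 44, 36, 29, 25, 24, 74, 94, 96, 93, 97, 93, 82, 76, 75]
235 [29, 71, 92, 93, 89, 88, 86, 84, 79, 75, 76, 75, 79, 58, 27, 35, 31, 67, 80, 74, 75, 71, 65, 76, 83, 84]
236 [26, 56, 83, 92, 90, 89, 86, 90, 88, 91, 89, 75, 62, 49, 25, 29, 27, 47, 50, 47, 42, 34, 32, 49, 67, 68]
237 [24, 46, 74, 88, 87, 80, 74, 74, 67, 68, 62, 43, 30, 25, 27, 27, 30, 24, 26, 21, 29, 28, 25, 21, 20, 31]
```

```bash
A='"angular":[[0,0,0],[0,0,0],[0,0,0],[0,0,0],[0,0,0]]'
python3 -m creep '{"hand":[0.9,0.9,0.9,0.9,0.9],"dp":[[0.4,-0.9,0],[0.9,-1.8,0],[1.4,-2.6,0],[2,-3.4,0],[2.6,-4.1,0]],"angular":[[0,0,0],[0,0,0],[0,0,0],[0,0,0],[0,0,0]]}' | egrep "pos|ft"
python3 -m creep '{"hand":[0.9,0.9,0.9,0.9,0.9],"dp":[[0.7,-0.7,0],[1.5,-1.3,0],[2.3,-1.9,0],[3.1,-2.4,0],[4,-2.8,0]],"angular":[[0,0,0],[0,0,0],[0,0,0],[0,0,0],[0,0,0]]}' | egrep "pos|ft"
python3 -m creep '{"hand":[0.9,0.9,0.9,0.9,0.9],"dp":[[0.9,-0.4,0],[1.9,-0.6,0],[2.8,-0.8,0],[3.8,-1,0],[4.8,-1,0]],"angular":[[0,0,0],[0,0,0],[0,0,0],[0,0,0],[0,0,0]]}' | egrep "pos|ft"
python3 -m creep '{"hand":[0.9,0.9,0.9,0.9,0.9],"dp":[[1,0,0],[2,0.1,0],[2.9,0.3,0],[3.9,0.5,0],[4.8,0.9,0]],"angular":[[0,0,0],[0,0,0],[0,0,0],[0,0,0],[0,0,0]]}' | egrep "pos|ft"
python3 - <<'E'
from h import *
F=[]
for i in range(6): snap('side'); F.append(arm.read_state()['ft_force'])
print(np.mean(F,0),arm.read_state()['position'])
im=snap('side','side5.png')['img'].max(2)
for y in range(216,238): print(y,im[y,298:324].tolist())
E
```

```text
position: [514.5, 197.5, 197.0]
ft_force: [0.0, 1.0, 0.2]
position: [518.5, 194.6, 196.9]
ft_force: [0.0, 2.0, 1.3]
position: [523.2, 193.6, 196.9]
ft_force: [-1.3, 0.7, -0.3]
position: [528.0, 194.4, 196.9]
ft_force: [-1.4, 0.8, -0.3]
[-0.641657    0.69112491 -0.13133126] [528.17615447 194.53200128 197.03164612]
216 [154, 243, 253, 253, 244, 194, 154, 160, 157, 161, 156, 149, 157, 225, 251, 253, 253, 249, 193, 135, 159, 169, 170, 177, 172, 173]
217 [87, 189, 247, 253, 231, 165, 166, 167, 166, 167, 164, 161, 165, 211, 249, 253, 246, 201, 121, 69, 68, 66, 68, 73, 75, 72]
218 [50, 103, 191, 231, 212, 170, 168, 167, 166, 163, 165, 164, 165, 164, 226, 234, 185, 119, 70, 37, 36, 29, 40, 39, 45, 43]
219 [36, 63, 105, 155, 164, 162, 163, 166, 168, 169, 167, 164, 162, 150, 168, 155, 110, 73, 46, 29, 35, 36, 32, 39, 34, 34]
220 [31, 35, 60, 91, 115, 141, 150, 151, 152, 154, 153, 149, 149, 128, 108, 93, 69, 41, 36, 33, 32, 30, 34, 36, 30, 38]
221 [31, 34, 37, 45, 66, 88, 100, 103, 113, 122, 121, 112, 97, 76, 60, 48, 49, 55, 50, 40, 41, 38, 39, 36, 37, 34]
222 [33, 36, 37, 30, 35, 30, 40, 56, 8
[... 1059 characters left out ...]
8, 19, 20, 45, 80, 95, 92, 89, 78, 73, 75, 76]
232 [65, 84, 89, 73, 46, 23, 21, 37, 66, 67, 52, 26, 30, 24, 20, 19, 43, 71, 90, 95, 95, 96, 91, 87, 87, 88]
233 [50, 81, 86, 87, 60, 34, 26, 18, 27, 17, 22, 26, 28, 30, 29, 40, 73, 93, 94, 94, 95, 94, 90, 84, 79, 85]
234 [38, 71, 87, 72, 46, 34, 32, 27, 21, 24, 18, 25, 32, 51, 68, 79, 87, 93, 92, 95, 92, 96, 91, 78, 73, 76]
235 [31, 71, 74, 44, 27, 30, 30, 32, 35, 28, 26, 33, 35, 45, 58, 63, 83, 86, 79, 74, 76, 75, 66, 78, 85, 89]
236 [29, 48, 44, 31, 34, 32, 28, 32, 29, 29, 30, 31, 23, 28, 34, 31, 52, 59, 51, 44, 43, 40, 26, 49, 64, 66]
237 [32, 23, 31, 26, 32, 30, 30, 29, 23, 32, 24, 27, 28, 28, 25, 27, 32, 26, 27, 25, 29, 29, 30, 23, 29, 29]
```

```bash
python3 -m creep '{"hand":[0.9,0.9,0.9,0.9,0.9],"dp":[[0.9,0.4,0],[1.8,0.9,0],[2.6,1.4,0],[3.4,2,0],[4.1,2.6,0]],"angular":[[0,0,0],[0,0,0],[0,0,0],[0,0,0],[0,0,0]]}' | egrep "pos|ft"
python3 -m creep '{"hand":[0.9,0.9,0.9,0.9,0.9],"dp":[[0.7,0.7,0],[1.3,1.5,0],[1.9,2.3,0],[2.4,3.1,0],[2.8,4,0]],"angular":[[0,0,0],[0,0,0],[0,0,0],[0,0,0],[0,0,0]]}' | egrep "pos|ft"
python3 -m creep '{"hand":[0.9,0.9,0.9,0.9,0.9],"dp":[[0.4,0.9,0],[0.6,1.9,0],[0.8,2.8,0],[1,3.8,0],[1,4.8,0]],"angular":[[0,0,0],[0,0,0],[0,0,0],[0,0,0],[0,0,0]]}' | egrep "pos|ft"
python3 -m creep '{"hand":[0.9,0.9,0.9,0.9,0.9],"dp":[[0,1,0],[-0.1,2,0],[-0.3,2.9,0],[-0.5,3.9,0],[-0.9,4.8,0]],"angular":[[0,0,0],[0,0,0],[0,0,0],[0,0,0],[0,0,0]]}' | egrep "pos|ft"
python3 - <<'E'
from h import *
F=[]
for i in range(6): snap('side'); F.append(arm.read_state()['ft_force'])
print(np.mean(F,0),arm.read_state()['position'])
im=snap('side','side6.png')['img'].max(2)
for y in range(222,240): print(y,im[y,298:320].tolist())
E
```

```text
position: [532.1, 197.1, 196.9]
ft_force: [-0.9, 1.2, -0.5]
position: [535.1, 201.1, 197.0]
ft_force: [-0.7, -1.8, 1.1]
position: [536.1, 206.0, 197.0]
ft_force: [-0.8, -0.0, 0.2]
position: [535.2, 210.8, 197.0]
ft_force: [-0.8, -1.4, 0.8]
[-0.59055439 -0.28936061 -0.16271356] [535.05845998 210.87203152 196.99821163]
222 [219, 167, 169, 167, 162, 163, 163, 162, 162, 243, 248, 227, 178, 111, 84, 72, 80, 79, 77, 58, 37, 35]
223 [177, 158, 160, 166, 169, 166, 165, 161, 159, 202, 184, 133, 109, 95, 86, 88, 89, 90, 89, 70, 44, 44]
224 [130, 142, 146, 154, 152, 154, 151, 147, 144, 122, 96, 90, 82, 86, 89, 88, 90, 86, 88, 79, 50, 37]
225 [100, 109, 113, 120, 124, 126, 123, 109, 94, 74, 52, 43, 46, 56, 61, 71, 83, 87, 90, 86, 59, 40]
226 [87, 86, 90, 97, 98, 102, 98, 75, 44, 28, 29, 23, 25, 20, 27, 44, 61, 80, 89, 88, 74, 43]
227 [84, 85, 87, 103, 96, 90, 92, 87, 68, 37, 24, 22, 22, 25, 21, 24, 30, 58, 107, 153, 135, 72]
228 [85, 81, 116, 123, 107, 110, 108, 94, 127, 118, 57, 28, 24, 26, 20, 18, 22, 82, 162, 182, 149, 87]
229 [78, 96, 147, 147, 117, 117, 112, 107, 145, 159, 113, 46, 25, 24, 
[... 287 characters left out ...]
, 55, 26, 19, 22, 18, 20, 34, 67, 90, 95, 95, 91]
233 [52, 75, 86, 91, 76, 73, 65, 44, 31, 17, 32, 22, 18, 19, 24, 37, 72, 90, 97, 90, 94, 93]
234 [40, 72, 93, 70, 43, 29, 28, 28, 33, 31, 34, 33, 42, 51, 70, 79, 89, 96, 93, 94, 94, 94]
235 [28, 71, 88, 62, 31, 32, 34, 57, 77, 74, 74, 75, 79, 84, 89, 91, 92, 89, 77, 77, 76, 72]
236 [24, 53, 82, 63, 35, 35, 25, 72, 89, 88, 91, 87, 77, 72, 73, 65, 62, 58, 47, 43, 47, 38]
237 [22, 50, 77, 60, 35, 27, 29, 51, 63, 63, 63, 59, 50, 44, 43, 18, 21, 24, 27, 31, 29, 22]
238 [26, 31, 49, 43, 27, 18, 28, 34, 30, 25, 29, 26, 25, 24, 28, 32, 26, 26, 24, 28, 33, 27]
239 [24, 26, 27, 25, 21, 24, 26, 27, 19, 32, 23, 28, 47, 50, 37, 30, 25, 24, 25, 23, 27, 26]
```

```bash
python3 -m creep '{"hand":[0.9,0.9,0.9,0.9,0.9],"dp":[[-0.4,0.9,0],[-0.9,1.8,0],[-1.4,2.6,0],[-2,3.4,0],[-2.6,4.1,0]],"angular":[[0,0,0],[0,0,0],[0,0,0],[0,0,0],[0,0,0]]}' | egrep "pos|ft"
python3 -m creep '{"hand":[0.9,0.9,0.9,0.9,0.9],"dp":[[-0.7,0.7,0],[-1.5,1.3,0],[-2.3,1.9,0],[-3.1,2.4,0],[-4,2.8,0]],"angular":[[0,0,0],[0,0,0],[0,0,0],[0,0,0],[0,0,0]]}' | egrep "pos|ft"
python3 -m creep '{"hand":[0.9,0.9,0.9,0.9,0.9],"dp":[[-0.9,0.4,0],[-1.9,0.6,0],[-2.8,0.8,0],[-3.8,1,0],[-4.8,1,0]],"angular":[[0,0,0],[0,0,0],[0,0,0],[0,0,0],[0,0,0]]}' | egrep "pos|ft"
python3 - <<'E'
from h import *
F=[]
for i in range(6): snap('side'); F.append(arm.read_state()['ft_force'])
print(np.mean(F,0),arm.read_state()['position'])
im=snap('side','side7.png')['img'].max(2)
for y in range(222,244): print(y,im[y,298:320].tolist())
E
```

```text
position: [532.6, 214.8, 197.0]
ft_force: [0.0, -1.6, 0.7]
position: [528.6, 217.7, 197.1]
ft_force: [0.7, -1.2, -0.1]
position: [523.7, 218.8, 197.0]
ft_force: [1.4, -1.4, 0.3]
[ 0.53508763 -0.74818749  0.21042375] [523.55890165 218.74283534 196.95663248]
222 [237, 253, 253, 252, 226, 146, 141, 130, 132, 134, 139, 149, 152, 152, 242, 253, 253, 252, 212, 82, 32, 35]
223 [182, 247, 253, 252, 230, 160, 160, 150, 152, 155, 153, 157, 165, 163, 243, 253, 253, 241, 153, 80, 42, 38]
224 [119, 195, 247, 253, 230, 170, 168, 168, 168, 166, 166, 166, 162, 166, 243, 252, 239, 174, 109, 78, 45, 30]
225 [98, 120, 192, 229, 206, 171, 166, 166, 165, 166, 166, 163, 162, 164, 208, 217, 158, 105, 93, 86, 58, 38]
226 [87, 96, 118, 152, 159, 157, 162, 162, 165, 165, 166, 161, 151, 146, 145, 119, 92, 85, 87, 89, 74, 42]
227 [83, 85, 99, 102, 115, 137, 146, 149, 151, 151, 150, 147, 144, 122, 91, 65, 40, 61, 107, 151, 135, 73]
228 [85, 84, 85, 59, 58, 84, 96, 101, 116, 114, 112, 105, 95, 77, 36, 24, 25, 81, 161, 185, 162, 104]
229 [77, 83, 80, 49, 13, 19, 27, 52, 80, 96, 93, 71, 39, 24, 24, 27, 22, 65, 132,
[... 670 characters left out ...]
 68, 64, 55, 49, 40, 40, 38]
237 [24, 39, 75, 88, 81, 74, 63, 43, 27, 31, 28, 45, 48, 42, 40, 27, 28, 23, 32, 26, 26, 28]
238 [21, 34, 51, 63, 50, 45, 43, 36, 21, 23, 30, 28, 32, 17, 28, 31, 26, 24, 26, 23, 29, 26]
239 [26, 26, 26, 29, 32, 24, 26, 22, 30, 27, 29, 27, 45, 52, 39, 32, 30, 26, 34, 23, 32, 28]
240 [16, 10, 19, 29, 29, 31, 27, 28, 27, 29, 68, 129, 155, 154, 136, 89, 33, 29, 33, 20, 26, 29]
241 [29, 17, 29, 26, 25, 25, 19, 28, 32, 42, 119, 178, 192, 184, 165, 113, 46, 27, 23, 30, 23, 25]
242 [19, 24, 28, 25, 26, 24, 17, 31, 33, 58, 138, 177, 181, 173, 162, 118, 60, 29, 26, 25, 29, 29]
243 [23, 30, 18, 31, 27, 22, 30, 26, 31, 52, 122, 160, 167, 158, 142, 99, 45, 28, 27, 25, 28, 30]
```

```bash
python3 -m creep '{"hand":[0.9,0.9,0.9,0.9,0.9],"dp":[[-1,0,0],[-2,-0.1,0],[-2.9,-0.3,0],[-3.9,-0.5,0],[-4.8,-0.9,0]],"angular":[[0,0,0],[0,0,0],[0,0,0],[0,0,0],[0,0,0]]}' | egrep "pos|ft"
python3 -m creep '{"hand":[0.9,0.9,0.9,0.9,0.9],"dp":[[-0.9,-0.4,0],[-1.8,-0.9,0],[-2.6,-1.4,0],[-3.4,-2,0],[-4.1,-2.6,0]],"angular":[[0,0,0],[0,0,0],[0,0,0],[0,0,0],[0,0,0]]}' | egrep "pos|ft"
python3 -m creep '{"hand":[0.9,0.9,0.9,0.9,0.9],"dp":[[-0.7,-0.7,0],[-1.3,-1.5,0],[-1.9,-2.3,0],[-2.4,-3.1,0],[-2.8,-4,0]],"angular":[[0,0,0],[0,0,0],[0,0,0],[0,0,0],[0,0,0]]}' | egrep "pos|ft"
python3 -m creep '{"hand":[0.9,0.9,0.9,0.9,0.9],"dp":[[-0.4,-0.9,0],[-0.6,-1.9,0],[-0.8,-2.8,0],[-1,-3.8,0],[-1,-4.8,0]],"angular":[[0,0,0],[0,0,0],[0,0,0],[0,0,0],[0,0,0]]}' | egrep "pos|ft"
python3 -m creep '{"hand":[0.9,0.9,0.9,0.9,0.9],"dp":[[0,-1,0],[0.1,-2,0],[0.3,-2.9,0],[0.5,-3.9,0],[0.9,-4.8,0]],"angular":[[0,0,0],[0,0,0],[0,0,0],[0,0,0],[0,0,0]]}' | egrep "pos|ft"
python3 -m creep '{"hand":[0.9,0.9,0.9,0.9,0.9],"dp":[[0,0,0],[0,0,0],[0,0,0],[0,0,0],[0,0,0]],"angular":[[0,0,0],[0,0,0],[0,0,0],[0,0,0],[0,0,0]]}' | egrep "pos|ft|^t"
python3 -c "
from h import *
F=[]
for i in range(6): snap('side'); F.append(arm.read_state()['ft_force'])
print(np.mean(F,0),arm.read_state()['position'])"
```

```text
position: [519.0, 217.8, 197.1]
ft_force: [2.1, -1.9, -0.3]
position: [514.8, 215.3, 197.0]
ft_force: [1.8, 0.8, 0.4]
position: [511.8, 211.2, 197.0]
ft_force: [1.3, 1.0, 0.3]
position: [510.9, 206.4, 197.0]
ft_force: [0.5, 1.1, 0.2]
position: [511.8, 201.6, 196.9]
ft_force: [0.7, 2.1, -0.4]
t: 32.0
position: [511.9, 201.5, 197.0]
ft_force: [1.1, 1.1, -0.3]
[0.73518482 0.75018641 0.06901821] [511.9038174  201.54921147 196.98868458]
```

```bash
python3 -m creep '{"hand":[0.9,0.9,0.9,0.9,0.9],"dp":[[0,0,4],[0,0,12],[0,0,27],[0,0,42],[0,0,57]],"angular":[[0,0,0],[0,0,0],[0,0,0],[0,0,0],[0,0,0]]}' | egrep "pos"
python3 -m creep '{"hand":[0.9,0.9,0.9,0.9,0.9],"dp":[[1,-15,0],[3,-40,0],[5,-75,0],[6,-110,0],[8,-150,0]],"angular":[[0,0,0],[0,0,0],[0,0,0],[0,0,0],[0,0,0]]}' | egrep "pos"
python3 -m creep '{"hand":[0.9,0.9,0.9,0.9,0.9],"dp":[[1,-40,0],[3,-80,0],[5,-115,0],[6,-150,0],[6.8,-185,0]],"angular":[[0,0,0],[0,0,0],[0,0,0],[0,0,0],[0,0,0]]}' | egrep "pos"
python3 -m creep '{"hand":[0.9,0.9,0.9,0.9,0.9],"dp":[[0,-35,0],[0,-70,0],[0,-100,0],[0,-115,0],[0,-120.7,0]],"angular":[[0,0,0],[0,0,0],[0,0,0],[0,0,0],[0,0,0]]}' | egrep "pos"
python3 -m creep '{"hand":[0.9,0.9,0.9],"dp":[[0,0,0],[0,0,0],[0,0,0]],"angular":[[0,0,0],[0,0,0],[0,0,0]]}' | egrep "pos|rot"
```

```text
position: [511.4, 201.0, 254.7]
position: [518.8, 49.4, 253.3]
position: [525.1, -136.0, 253.4]
position: [525.3, -256.2, 253.5]
position: [527.1, -252.3, 253.8]
eef_rot: [-2.591, -1.775, -0.001]
```

```bash
python3 -m creep '{"hand":[0.9,0.9,0.9,0.9,0.9],"dp":[[0,0,-25],[0,0,-50],[0,0,-75],[0,0,-88],[0,0,-90]],"angular":[[0,0,0],[0,0,0],[0,0,0],[0,0,0],[0,0,0]]}' | egrep "pos"
python3 -m creep '{"hand":[0.9,0.9,0.9],"dp":[[0,0,0],[0,0,0],[0,0,0]],"angular":[[0,0,0],[0,0,0],[0,0,0]]}' | egrep "pos|rot|ft"
```

```text
position: [526.1, -252.8, 162.5]
position: [527.4, -254.4, 165.2]
eef_rot: [2.593, 1.771, 0.002]
ft_force: [-0.3, -0.5, -1.0]
```

Aligned with the pick-up position; lower into the hole.

```bash
python3 -m creep '{"hand":[0.9,0.9,0.9,0.9,0.9],"dp":[[-0.5,0,-12],[-0.5,0,-24],[-0.5,0,-36],[-0.5,0,-46],[-0.5,0,-51]],"angular":[[0,0,0],[0,0,0],[0,0,0],[0,0,0],[0,0,0]]}' | egrep "pos|ft"
python3 -m creep '{"hand":[0.9,0.9,0.9,0.9,0.9],"dp":[[0,0,-2],[0,0,-4],[0,0,-5],[0,0,-5.5],[0,0,-5.5]],"angular":[[0,0,0],[0,0,0],[0,0,0],[0,0,0],[0,0,0]]}' | egrep "pos|ft"
```

```text
position: [525.4, -253.8, 111.2]
ft_force: [0.1, -0.4, -1.7]
position: [526.3, -254.4, 109.2]
ft_force: [-4.7, 1.5, 8.2]
```

```bash
python3 -m creep '{"hand":[0.85,0.75,0.6,0.3,0],"dp":[[0,0,0.5],[0,0,0.5],[0,0,0.5],[0,0,0.5],[0,0,0.5]],"angular":[[0,0,0],[0,0,0],[0,0,0],[0,0,0],[0,0,0]]}' | egrep "pos|ft|gap"
python3 -m creep '{"hand":[0,0,0,0,0],"dp":[[0,0,0],[0,0,0],[0,0,15],[0,0,40],[0,0,70]],"angular":[[0,0,0],[0,0,0],[0,0,0],[0,0,0],[0,0,0]]}' | egrep "pos|ft|gap"
python3 -m creep '{"hand":[0,0,0,0,0],"dp":[[0,0,30],[0,0,60],[0,0,90],[0,0,90],[0,0,90]],"angular":[[0,0,0],[0,0,0],[0,0,0],[0,0,0],[0,0,0]]}'
python3 - <<'E'
from h import *
import pickle
a=pickle.load(open('side0.pkl','rb'))['img'];b=snap('side','end_s.png')['img']
d=cv2.absdiff(a,b).max(2);print('scraper/stand/bottles side diff >50:',(d[120:190,300:400]>50).sum())
ys,xs=np.where(d[120:190,295:400]>50);print(xs.min()+295 if len(xs) else '',xs.max()+295,ys.min()+120,ys.max()+120)
r=cv2.matchTemplate(b[140:166,320:352],a[145:161,326:346],cv2.TM_CCOEFF_NORMED);print(cv2.minMaxLoc(r)) # collar, expect (6,5)
for n,(x,y,w,h) in dict(cup=(295,278,34,40),jar=(230,290,25,32),dish=(288,214,52,30),green=(314,146,20,20)).items():
    r=cv2.matchTemplate(b[y-8:y+h+8,x-8:x+w+8],a[y:y+h,x:x+w],cv2.TM_CCOEFF_NORMED);print(n,cv2.minMaxLoc(r)[1::2])
E
```

```text
position: [526.4, -254.2, 107.9]
ft_force: [-1.1, 0.2, -0.4]
finger_gap: 61.8
position: [525.7, -254.1, 179.0]
ft_force: [0.8, -0.8, 1.2]
finger_gap: 85.7
t: 37.9
position: [526.4, -254.2, 269.2]
eef_rot: [2.593, 1.771, 0.003]
ft_force: [-0.1, 0.3, 0.1]
finger_gap: 85.8
grasp_force: 0.0
scraper/stand/bottles side diff >50: 0Traceback (most recent call last):
  File "<stdin>", line 5, in <module>
    return umr_maximum(a, axis, None, out, keepdims, initial, where)
ValueError: zero-size array to reduction operation maximum which has no identity
```

```bash
python3 -c "
from station import arm
print(arm.finish_job())"
```

```text
the job is handed in; nothing more can be done
None
```

The vase is standing, the blade went once round the inner edge from the gold seam back to it, the scraper hangs back in its stand, and the job is handed in (clock 37.9 s at my last move); no verdict came back. While being tipped, the vase hung clear of the bench for about 2 s because it did not pivot in the full-force grip, with its foot up to about 58 mm by my estimate (limit 65 mm). I set it back on the mat, slackened the grip and tipped it up on its foot.

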